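Press a label clip onto a crate rail with bench-mounted locking pliers

ROBOT

A 6-joint arm with a two-finger parallel gripper is mounted at the origin on the work surface. World frame = base frame: x ahead of the robot, y to its left, z up, the work surface at z = 0. Lengths are in mm, angles in rad, forces in N, time in s.
With the tool pointing down it reaches from about 425 to 950 mm from the base axis. Payload 14.7 kg.
Tool frame: the origin (TCP) lies at the very end of the fingers, on their centre line; the grasp point (between the pads) lies 19 mm behind it; y points along the fingers, x is the direction in which the jaws open and shut, and the axes are right-handed (so a half turn about y gives the same grasp; the last joint's range is limited). The gripper opens to 85 mm and grips with 20 to 120 N. Pads are 22 mm wide; open, the fingers measure 114 mm over their backs; the gripper's body (76 mm by 85 mm) begins 54 mm behind the grasp point. The pads swing forward as they close: fully open they stand 13 mm farther back than shut.
Start: joints at [1.133, 0.48, 1.596, -0, 1.065, -0.047], TCP at [247.579, 600.997, 231.297] pointing down, gripper open.
Joint ranges: [-2.75, 2.75], [-0.82, 2.05], [0.23, 2.67], [-1.56, 4.7], [0.09, 2.69], [-2.92, 2.92]. Speed limits (rad/s): [1.89, 1.89, 2.39, 3.01, 3.01, 3.01].

INTERFACE

Orientations are given as a unit quaternion [w, x, y, z].
In Python, from workcell import bot, optics, boxes_of, masks_of gives the robot as it stands.
- The arm moves only by the shell command python3 -m jog 'ROWS' [FORCE]. ROWS is a JSON object of lists of equal length, an entry for each row: "translation": the shift along the tool's x, y, z in m, a list of three; "delta_rot": the turn, a rotation vector about the tool's x, y, z in degrees, a list of three; "grip": the closure, from -1 (fully open) to 1 (shut). In form: {"translation": [[x, y, z], ...], "delta_rot": [[rx, ry, rz], ...], "grip": [grip, ...]}. A call has 1 to 20 rows; each row is the pose to reach, as a shift and turn from the pose measured when the call began, along the tool's axes at that moment; what a row does not reach only later rows make up. A row lasts 1/10 s, in which the tool goes at most 50 mm and 8.59 degrees, less where a joint would pass 70% of its speed; a pose out of reach is approached as far as the arm can. A call with a gripper value outside its range is refused whole. The fingers move at their own pace and stop on an object; FORCE is the grip in N (left out, the last holds). Time passes only in rows, so rows that repeat a pose let the fingers close. It gives the time, the measured TCP pose, the force and the opening at its end, in the units of the state.
- bot.get_obs(): the state, without advancing time (a new reading comes with each control period).
- optics.capture(name): name is "side" or "top"; returns a dict with "img" (420x560x3 uint8, red, green, blue), "K" (3x3 intrinsics, pixels), "R" (3x3) and "t" (3): a world point X has camera coordinates R X + t. Camera axes: x right, y down, z forward; pixel columns grow to the right and rows downward; lengths in mm; the calibration is good to about 2 mm. A picture is of the moment at which its call begins. There is no depth.
- bot.finish_job(): hands the job in, once; it reports no verdict.
Trained networks look in the newest picture that a camera, given by its name, has taken for a name from the list of things; names that differ only in an ending like _2 or _b are one class to them, and where a whole thing is asked for, a point or a joint stands for the part that bears it (a point fixed in the world has none). Each returns a list of dicts, best first, with "conf" (0 to 1); they miss things now and then, are a little off and sometimes report something else, mostly with a low value. They report only what shows in the picture. A call takes as long as a camera call. They do not tell look-alikes from the thing itself.
- boxes_of(camera, thing): "xy" ([column, row] in pixels, amid what is visible of it).
- masks_of(camera, thing): "mask" (420x560 bool, what is visible of it) and "xy" ([column, row] in pixels, amid what is visible of it).
The state is a dict: "time_s": time; "joints": joint angles; "dq": joint speeds; "joint_efforts": joint torques, N m; "position": TCP position; "ee_rot": TCP orientation; "wrist_force": force on the tool from outside, world axes, zero at the start; "moment": the same for the moment, N m; "width": opening from 0.0 (shut) to 1.0 (fully open).
Only numpy, scipy, OpenCV 4.12 (cv2) and the standard library are available. Lean on these libraries where they do the work, as an engineer would, in place of code of your own. Each camera call takes 0.05 s, during which the arm holds its last target.

TASK

Stand the loose crate rail in the open jaws of the bench-mounted locking pliers, clip side towards the moving jaw, with its clip end slid gently right up against the end stop. Push the moving handle in until the pliers snap over centre and stay locked on their own, which presses the label clip fully home, without leaning hard on the tool once it is in; then flick the yellow release lever so that the pliers spring open, and leave the rail free, upright and still at the stop. Do not squash the clip on with the gripper itself, and leave the pot, tin and jar alone.

Things in the scene. Friction and masses are not known exactly. Their poses are not given: they have to be found in the camera images.
- board_mark (a point): On top of the plywood jig board (460 x 100 x 18 mm, on the bench), where the pliers' jaw pivot is planned. Axes u (x) along the pliers to the jaws, v (y) to the moving handle, z up; (u, v) below in mm from here. The pliers are bolted through slots: their true place is not reported and is up to 8 mm off in u, 5 mm in v and 0.05 rad in yaw about the pivot. Find it by feel or eye.
- plan_stop (a point): Planned centre of the face of the dark end stop plate in the pliers' throat, (33, -1.5); the face looks to +u, is 21 mm wide, 8 to 40 mm above the board. Axes u, v. The true stop is off as said at board_mark.
- plan_anvil (a point): Planned point on the face of the dark anvil bar on the fixed jaw, (68, -12.5): face looks to +v, spans u 40 to 100, 11 to 41 mm above the board, bar 8 mm thick. Axes u, v. Opposite is the moving jaw's black rubber nose: at (58, 35) open, 48 mm clear of the anvil, closing onto the clip at (68, 12). True place off as at board_mark.
- plan_handle_open (a point): Planned middle of the moving handle's outer face (+v side, the side to push) when fully open, (-108, 118). That face runs from (-87, 100) to the handle's end at (-130, 135). Steel channel 18 mm wide, 19 to 41 mm above the board. Axes u, v. True place off as at board_mark.
- plan_handle_shut (a point): Planned point of the handle's outer face when locked, (-151, 38); the face then runs from (-111, 38) to the end at (-166, 37). The fixed handle lies at v = -23 to -3 back to u = -122, its adjusting screw at v = -12 to u = -146. Axes u, v. True place off as at board_mark.
- plan_lever (a point): Planned centre of the yellow release lever's tail paddle with the pliers locked, (-187, 8): upright plate 5 mm thick from (-168, 12) to (-205, 4), 19 to 41 mm above the board, sticking out behind the handle's end. Free space on its -v side, where the push towards +v starts. Axes u, v. True place off as at board_mark.
- rail_centre (a point): Centre of the loose pale wooden crate rail, 220 mm long (x), 22 mm thick (y), on edge 45 mm high (z), 0.12 to 0.2 kg. -x end = clip end. Seated: stands on the board, -y side on the anvil, -x end on the stop, +x along u, centre at planned (143, -1.5). Grip across the 22 mm from 20 mm on the clip side of the centre to its far end (nearer the clip the seated anvil is in the way).
- rail_end (a point): Centre of the rail's clip end face, which goes against the end stop; 110 mm from the rail's centre. Axes as rail_centre.
- rail: The same rail; this origin is under its centre, on its lower edge. Axes as rail_centre.
- clip_face (a point): Outer face of the galvanised U-shaped label clip (with yellow label) astride the rail, 75 mm from the rail's centre towards -x; plate 30 mm long, 36 high, 3 thick, on the rail's +y side, 19 mm from the rail's mid plane when proud, 14 mm when home. The rubber nose bears here. Axes as the rail's.
- clip (a joint): How far the clip has been pressed onto the rail, m: starts at 0 to 0.001 (about 5 mm proud), 0.005 fully home. A tight fit: some 26 N across it, so the jaw has to press it, not the gripper.
- handle (a joint): Moving handle, rad, relative to the jaw: 0 fully open (light spring), about 1.08 toggle straight, about 1.15 locked on its stop with the rail in; grows as it is pushed towards -v. Near its end it takes 3 N at first, up to 15 N while the clip goes on, falls away over centre, then meets a hard stop. Only about the last 8 mm are past centre; short of that it springs open again.
- lever (a joint): Yellow release lever in the moving handle, rad: 0 at rest, 0.30 fully pushed. Locked, push its tail paddle near the end towards +v with a few newtons (under 8); after about 20 mm the toggle breaks and the handle springs open towards +v by itself, taking the lever with it.
- hex_pot_mid (a point): Grey hexagonal plastic plant pot, 76 mm across flats, 75 mm high; a bystander. Point at its middle, half-way up.
- clip_tin_mid (a point): Small open green tin of spare clips, 85 x 65 x 34 mm; a bystander. Point at its middle, half-way up.
- wax_jar_mid (a point): Amber glass jar with a steel lid, 64 mm across, 70 mm high; a bystander. Point at its middle, half-way up.
There are look-alikes about, which are no part of the job. Of the things shaped like the rail, the wooden one is meant.

How it is judged:
By the outcome, as a careful person would: the job done as asked, in the order asked, and still so for the second after the job is handed in, with the robot touching nothing.
It also fails if it takes over 59 s, if anything falls off the work surface, if the arm or the gripper's body presses on something with over 40 N, if the wrist force passes 120 N, or if a joint passes its speed limit or range.

## Working session

There is one attempt and no reset: what is moved stays moved. The work goes in short steps, Python scripts to look and compute and a shell command to move; the robot and the scene stay as the last step left them, time stands still between calls to the robot, and variables do not carry over. Pictures are saved under pics/ and viewed, and the job is handed in when it is done.

```bash
ls; mkdir -p pics; python3 - <<'E'
from workcell import bot, optics, boxes_of, masks_of
import cv2
o=bot.get_obs()
print({k:o[k] for k in o})
for n in ("side","top"):
    c=optics.capture(n); cv2.imwrite(f"pics/{n}0.png",cv2.cvtColor(c["img"],cv2.COLOR_RGB2BGR))
    print(n,c["K"],c["R"],c["t"])
print(bot.get_obs()["time_s"])
E
```

```text
pics
{'time_s': 0.0, 'joints': array([ 1.13336222e+00,  4.80829705e-01,  1.59691733e+00, -1.62221552e-05,
        1.06508207e+00, -4.65998249e-02]), 'dq': array([ 0.00011818,  0.0007491 ,  0.00149451,  0.00044325,  0.00113904,
       -0.00113047]), 'joint_efforts': array([ 1.14893508e-03, -9.50648403e+01, -4.30186737e+01,  1.44842274e-04,
        1.21425636e-02,  1.50119695e-05]), 'position': array([247.42525348, 600.59693008, 230.65757526]), 'ee_rot': array([-0.58733928,  0.58779991,  0.39302614, -0.39376933]), 'wrist_force': array([-0.08518663, -0.41620038,  0.03204114]), 'moment': array([-0.01973988,  0.02387614, -0.00667968]), 'width': 0.9998105753809764}
side [[382.28347444   0.         276.68758822]
 [  0.         382.28347444 212.39834214]
 [  0.           0.           1.        ]] [[ 0.96102371 -0.27590543  0.01759633]
 [-0.19611892 -0.72520741 -0.66000877]
 [ 0.19486099  0.63083311 -0.75105179]] [-461.83492411  211.05054164  963.68856565]
top [[387.13269223   0.         277.19860641]
 [  0.         387.13269223 213.40062741]
 [  0.           0.           1.        ]] [[-0.00962917 -0.99987893 -0.01222351]
 [-0.99073216  0.01119596 -0.13536777]
 [ 0.13548823  0.01080674 -0.99072002]] [107.16403357 513.97546338 960.39640489]
0.1
```

View pics/side0.png

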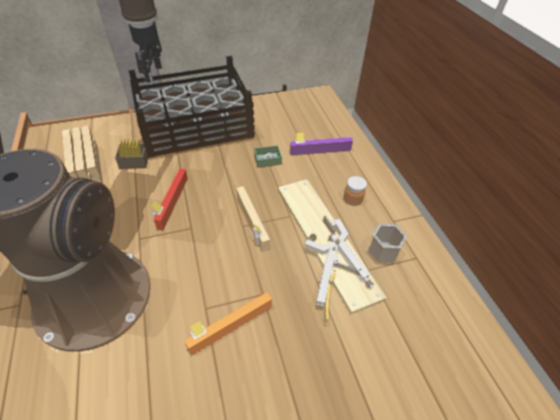

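View pics/top0.png

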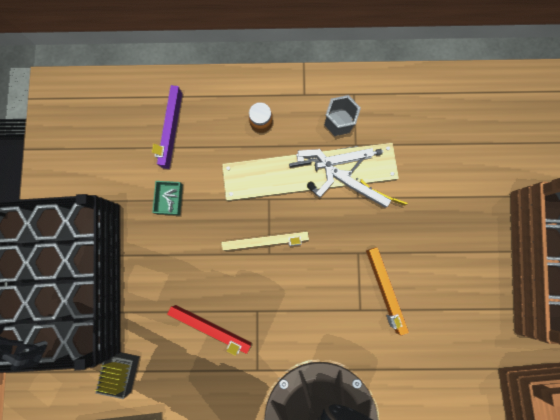

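```bash
cat > h.py <<'E'
import numpy as np, cv2
from workcell import bot, optics, boxes_of, masks_of
def cap(n):
    return optics.capture(n)
def px2z(c,p,z):
    K,R,t=c["K"],c["R"],c["t"]; d=R.T@np.linalg.inv(K)@np.array([p[0],p[1],1.]); o=-R.T@t
    return o+d*(z-o[2])/d[2]
def proj(c,X):
    q=c["R"]@np.asarray(X,float)+c["t"]; q=c["K"]@q; return q[:2]/q[2]
def tri(c1,p1,c2,p2):
    A=[];b=[]
    for c,p in((c1,p1),(c2,p2)):
        d=c["R"].T@np.linalg.inv(c["K"])@np.array([p[0],p[1],1.]);d/=np.linalg.norm(d);o=-c["R"].T@c["t"]
        P=np.eye(3)-np.outer(d,d);A.append(P);b.append(P@o)
    X=np.linalg.lstsq(np.vstack(A),np.hstack(b),rcond=None)[0]
    return X
def save(c,name,box=None,s=1):
    im=cv2.cvtColor(c["img"],cv2.COLOR_RGB2BGR)
    if box: im=im[box[1]:box[3],box[0]:box[2]]
    im=cv2.resize(im,None,fx=s,fy=s,interpolation=cv2.INTER_CUBIC); cv2.imwrite(f"pics/{name}.png",im)
E
python3 - <<'E'
from h import *
import pickle
cs=cap("side");ct=cap("top"); pickle.dump((cs,ct),open("c0.pkl","wb"))
save(ct,"top1",(210,130,410,260),4); save(cs,"side1",(230,170,390,330),3.7)
for th in ["board_mark","rail_centre","rail_end","clip_face","rail","plan_stop","plan_anvil","plan_handle_open","plan_lever","handle","lever","hex_pot_mid","clip_tin_mid","wax_jar_mid"]:
    r={}
    for n in("top","side"):
        r[n]=[(np.round(b["xy"],1).tolist(),round(b["conf"],2)) for b in boxes_of(n,th)][:5]
    print(th,r)
print(bot.get_obs()["time_s"])
E
```

```text
board_mark {'top': [([292.0, 175.9], 0.77)], 'side': [([326.0, 239.2], 0.69)]}
rail_centre {'top': [([210.1, 328.3], 0.97), ([170.5, 131.2], 0.93), ([266.8, 239.7], 0.59), ([383.6, 294.3], 0.58), ([294.4, 243.3], 0.26)], 'side': [([168.0, 201.2], 0.88), ([318.2, 144.9], 0.78), ([227.6, 323.7], 0.65), ([252.4, 217.1], 0.58)]}
rail_end {'top': [([214.2, 328.9], 0.75), ([258.9, 119.0], 0.74), ([297.2, 240.9], 0.7), ([269.3, 243.1], 0.69)], 'side': [([171.4, 198.2], 0.92), ([318.7, 146.4], 0.86), ([255.0, 220.5], 0.68), ([223.5, 326.1], 0.68)]}
clip_face {'top': [([397.9, 322.1], 0.6), ([232.0, 348.7], 0.59)], 'side': [([197.0, 331.1], 0.68), ([255.9, 235.8], 0.63), ([300.4, 137.4], 0.59), ([156.0, 206.5], 0.41)]}
rail {'top': [([209.4, 332.1], 0.9), ([169.6, 129.4], 0.83), ([267.7, 239.5], 0.72), ([388.0, 292.7], 0.69)], 'side': [([317.5, 143.7], 0.95), ([318.2, 232.6], 0.65), ([252.0, 220.9], 0.64), ([221.9, 325.3], 0.62), ([384.8, 244.0], 0.59)]}
plan_stop {'top': [], 'side': [([323.3, 238.5], 0.55)]}
plan_anvil {'top': [([166.9, 195.7], 0.2)], 'side': [([319.9, 235.8], 0.66)]}
plan_handle_open {'top': [([289.0, 174.0], 0.73), ([166.3, 194.4], 0.68)], 'side': [([322.7, 238.5], 0.79)]}
plan_lever {'top': [([289.6, 175.0], 0.69)], 'side': [([325.0, 239.3], 0.67)]}
handle {'top': [([362.0, 187.4], 0.82)], 'side': [([328.1, 275.8], 0.83)]}
lever {'top': [([392.7, 197.6], 0.41)], 'side': [([326.4, 304.9], 0.66)]}
hex_pot_mid {'top': [([338.9, 113.6], 0.93)], 'side': [([383.9, 241.7], 0.88), ([326.1, 277.9], 0.37)]}
clip_tin_mid {'top': [([170.0, 194.9], 0.7)], 'side': [([268.2, 157.0], 0.66), ([254.6, 222.4], 0.23)]}
wax_jar_mid {'top': [([259.5, 116.4], 0.96), ([294.0, 174.7], 0.46)], 'side': [([357.4, 191.6], 0.64), ([321.9, 236.7], 0.16)]}
1.6
```

View pics/top1.png

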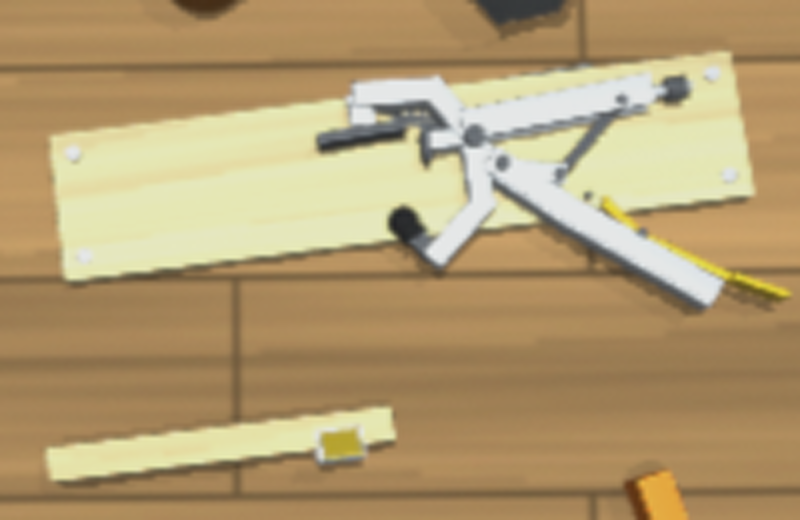

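View pics/side1.png

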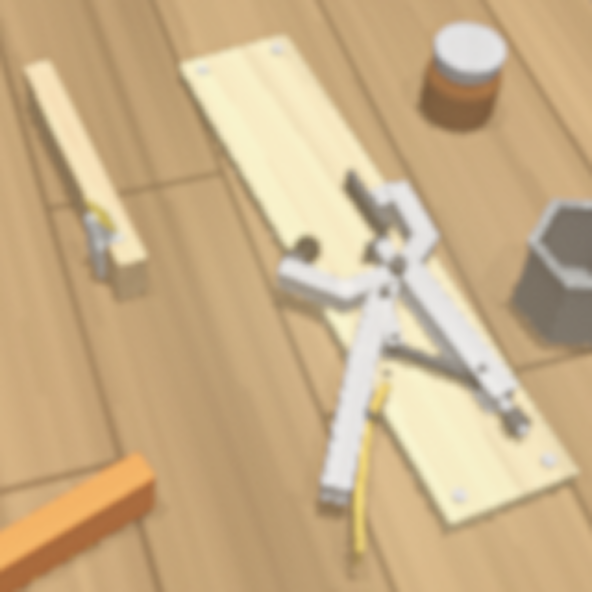

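```bash
python3 - <<'E'
from h import *
import pickle
cs,ct=pickle.load(open("c0.pkl","rb"))
T=lambda p,z:px2z(ct,(p[0]/4+210-0.375,p[1]/4+130-0.375),z)
S=lambda p,z:px2z(cs,(p[0]/3.7+230-.365,p[1]/3.7+170-.365),z)
print("board top");bt=[T(p,18) for p in[(50,137),(730,52),(755,195),(65,282)]]
bs=[S(p,18) for p in[(180,66),(287,36),(578,472),(448,525)]]
for b in bt:print(b.round(1))
print("side");
for b in bs:print(b.round(1))
d=bt[0]-bt[1]; print("yaw top",np.degrees(np.arctan2(d[1],d[0])), np.linalg.norm(d), np.linalg.norm(bt[1]-bt[2])); d=bt[3]-bt[2]; print(np.degrees(np.arctan2(d[1],d[0])))
d=bs[0]-bs[3]; print("yaw side",np.degrees(np.arctan2(d[1],d[0])), np.linalg.norm(d)); d=bs[1]-bs[2]; print(np.degrees(np.arctan2(d[1],d[0])))
print("rail top corners")
rt=[T(p,45) for p in[(47,450),(391,407),(395,440),(53,482)]]
for b in rt:print(b.round(1))
print("clip label T",T((341,444),47))
print("rail side", S((25,68),45),S((50,62),45),S((147,256),45),S((113,268),45))
print("anvil T",T((318,142),59),T((405,130),59),"stop",T((428,145),58),"pivot",T((475,135),60), "pivot S",S((397,265),60))
print("anvil S",S((350,172),59),S((385,228),59))
E
```

```text
board top
[652.6 247.7  18. ]
[ 705.1 -207.4   18. ]
[ 607.2 -219.    18. ]
[554.3 236.9  18. ]
side
[552.5 233.6  18. ]
[652.9 244.9  18. ]
[ 704.5 -208.3   18. ]
[ 604.  -220.7   18. ]
yaw top 96.58415811316875 458.14224339641055 98.58931966275595
96.62020503665946
yaw side 96.46152986816027 457.2112010128281
96.50145457613696
rail top corners
[442.1 243.5  45. ]
[467.   25.8  45. ]
[446.1  23.7  45. ]
[421.9 239.5  45. ]
clip label T [443.83762796  57.82307368  47.        ]
rail side [420.73122597 238.52490917  45.        ] [442.07457141 240.03114237  45.        ] [466.30076561  25.15393415  45.        ] [439.55537686  21.09173024  45.        ]
anvil T [635.97717968  69.86337348  59.        ] [643.13199688  14.19896804  59.        ] stop [ 6.33371813e+02 -3.39693389e-01  5.80000000e+01] pivot [639.00454322 -30.22801042  60.        ] pivot S [634.38662456 -40.94476821  60.        ]
anvil S [633.45101098  51.578669    59.        ] [639.05157779  -6.23598891  59.        ]
```

```bash
python3 - <<'E'
from h import *
import pickle
cs,ct=pickle.load(open("c0.pkl","rb"))
save(ct,"top2",(280,140,410,215),6); save(cs,"side2",(300,205,380,325),5)
save(cs,"side3",(235,180,300,270),6.5)
E
```

```text
(no output)
```

View pics/top2.png

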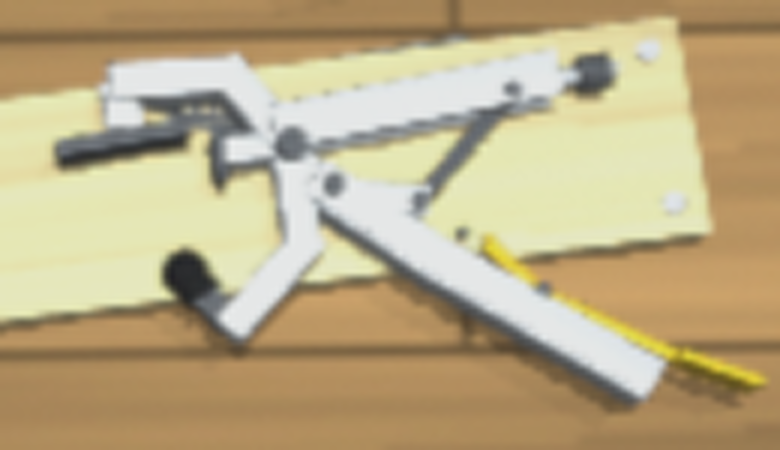

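View pics/side2.png

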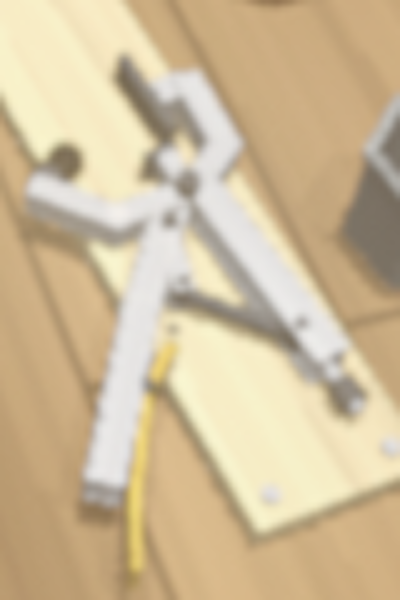

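```bash
cat > fit.py <<'E'
from h import *
import pickle
from scipy.optimize import least_squares
cs,ct=pickle.load(open("c0.pkl","rb"))
t2=lambda x,y:(x/6+280-.417,y/6+140-.417)
s2=lambda x,y:(x/5+300-.4,y/5+205-.4)
obs=[(ct,t2(54,145),(100,-20.5,41)),(ct,t2(190,125),(40,-20.5,41)),
(ct,t2(665,362),(-141.4,121,41)),(ct,t2(640,398),(-130,135,41)),
(ct,t2(211,141),(33,-12,40)),(ct,t2(216,184),(33,9,40)),
(ct,t2(291,143),(0,0,None)),(cs,s2(187,182),(0,0,None)),
(cs,s2(123,57),(100,-16.5,41)),(cs,s2(82,490),(-130,135,41)),(cs,s2(121,492),(-141.4,121,41)),
(ct,t2(185,268),(58,35,'n')),(cs,s2(66,158),(58,35,'n'))]
def w(p,m):
    c,s=np.cos(p[2]),np.sin(p[2])
    z=p[3] if m[2] is None else p[4] if m[2]=='n' else m[2]
    return np.array([p[0]+c*m[0]-s*m[1],p[1]+s*m[0]+c*m[1],18+z])
def res(p): return np.concatenate([proj(c,w(p,m))-o for c,o,m in obs])
if __name__=="__main__":
    r=least_squares(res,[638,-33,np.radians(96.5),45,41],loss="soft_l1",x_scale=[1,1,.01,1,1])
    p=r.x;print(p,np.degrees(p[2]));print(res(p).reshape(-1,2).round(1))
    np.save("pose.npy",p)
    # overlay
    for n,c,off,sz,sc in(("t",ct,(270,135),(140,80),5.6),("s",cs,(300,195),(90,130),4.6)):
        im=cv2.cvtColor(c["img"],cv2.COLOR_RGB2BGR)[off[1]:off[1]+sz[1],off[0]:off[0]+sz[0]]
        im=cv2.resize(im,None,fx=sc,fy=sc,interpolation=cv2.INTER_CUBIC)
        def L(pts,col):
            q=np.array([(proj(c,w(p,m))-off+.5)*sc for m in pts]);cv2.polylines(im,[q.round().astype(int)],False,col,1,cv2.LINE_AA)
        for z in(11,41): L([(40,-12.5,z),(100,-12.5,z),(100,-20.5,z),(40,-20.5,z),(40,-12.5,z)],(0,0,255))
        L([(33,-12,8),(33,9,8),(33,9,40),(33,-12,40),(33,-12,8)],(255,0,0))
        for z in(19,41): L([(-87,100,z),(-130,135,z),(-141.4,121,z),(-98.4,86,z)],(0,160,0))
        L([(-122,-23,41),(-122,-3,41),(0,-3,41)],(255,0,255));L([(0,-23,41),(-122,-23,41)],(255,0,255)); L([(-122,-12,30),(-146,-12,30)],(0,255,255))
        cv2.imwrite(f"pics/ov_{n}.png",im)
E
python3 fit.py
```

```text
[636.88630044 -31.26108998   1.74001336  32.4030394    3.03272408] 99.6954215511161
[[ 0.2 -0.2]
 [ 0.6 -1.1]
 [ 3.   0.5]
 [ 4.   0.8]
 [ 0.4 -0.9]
 [ 1.1 -0.2]
 [ 0.3  1.7]
 [-1.  -0.6]
 [-1.3 -4.8]
 [ 0.6 -5.4]
 [ 0.3 -4.2]
 [-2.4  0.4]
 [ 0.3 -0.2]]
```

```bash
python3 - <<'E'
from fit import *
print("anvil tip",tri(ct,t2(56,150),cs,s2(123,57)))
print("pivot",tri(ct,t2(291,143),cs,s2(187,182)))
print("nose",tri(ct,t2(185,268),cs,s2(66,158)))
print("h out",tri(ct,t2(640,398),cs,s2(82,490)))
print("h in",tri(ct,t2(665,362),cs,s2(121,492)))
print("paddle end",tri(ct,t2(762,380),cs,s2(133,575)))
print("screw",tri(ct,t2(595,74),cs,s2(348,392)))
E
```

```text
anvil tip [643.27496957  69.92984569  36.08202066]
pivot [641.62105488 -31.00098686  46.25302804]
nose [590.57285038  14.48144031  28.213208  ]
h out [ 530.30056595 -180.42257924   27.76189906]
h in [ 545.38373431 -189.9631801    35.19570272]
paddle end [ 536.62469038 -231.2591325    33.99680533]
screw [ 675.54175963 -166.82475727   32.11321994]
```

View pics/ov_t.png

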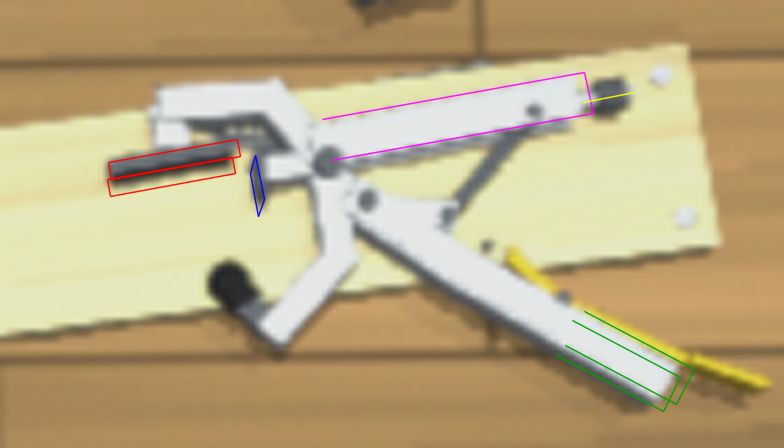

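View pics/ov_s.png

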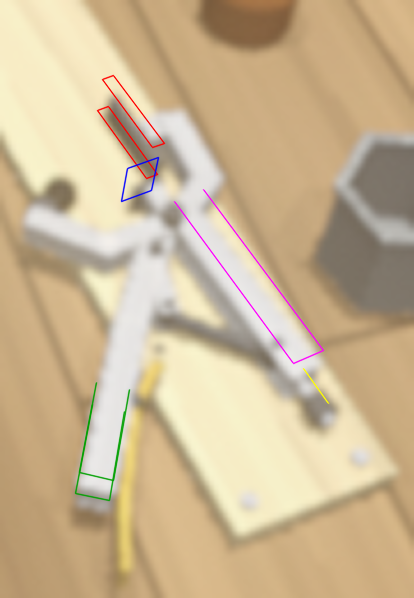

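```bash
cat > fit2.py <<'E'
import fit
from fit import *
def w(p,m):
    c,s=np.cos(p[2]),np.sin(p[2])
    z=p[3] if m[2] is None else p[4] if m[2]=='n' else m[2]
    return np.array([p[0]+c*m[0]-s*m[1],p[1]+s*m[0]+c*m[1],p[5]+z])
fit.w=w
if __name__=="__main__":
    r=least_squares(fit.res,[638,-33,np.radians(96.5),45,41,18],loss="soft_l1",x_scale=[1,1,.01,1,1,1])
    p=r.x;print(p,np.degrees(p[2]));print(fit.res(p).reshape(-1,2).round(1))
    np.save("pose.npy",p)
    for n,c,off,sz,sc in(("t",ct,(270,135),(140,80),5.6),("s",cs,(300,195),(90,130),4.6)):
        im=cv2.cvtColor(c["img"],cv2.COLOR_RGB2BGR)[off[1]:off[1]+sz[1],off[0]:off[0]+sz[0]]
        im=cv2.resize(im,None,fx=sc,fy=sc,interpolation=cv2.INTER_CUBIC)
        def L(pts,col):
            q=np.array([(proj(c,w(p,m))-off+.5)*sc for m in pts]);cv2.polylines(im,[q.round().astype(int)],False,col,1,cv2.LINE_AA)
        for z in(11,41): L([(40,-12.5,z),(100,-12.5,z),(100,-20.5,z),(40,-20.5,z),(40,-12.5,z)],(0,0,255))
        L([(33,-12,8),(33,9,8),(33,9,40),(33,-12,40),(33,-12,8)],(255,0,0))
        for z in(19,41): L([(-87,100,z),(-130,135,z),(-141.4,121,z),(-98.4,86,z)],(0,160,0))
        L([(-122,-23,41),(-122,-3,41),(0,-3,41)],(255,0,255));L([(0,-23,41),(-122,-23,41)],(255,0,255)); L([(-122,-12,30),(-146,-12,30)],(0,255,255))
        cv2.imwrite(f"pics/ov2_{n}.png",im)
E
python3 fit2.py
```

```text
[641.1230997  -31.31104701   1.73286534  53.18452699  23.05269856
  -6.18261281] 99.28587032123802
[[ 0.   0.3]
 [-0.1 -0.2]
 [ 0.   0.9]
 [ 1.   1. ]
 [-0.4 -0.1]
 [ 0.2  0.4]
 [ 0.1  0.5]
 [ 0.3 -0.1]
 [-0.6  0.4]
 [ 0.8 -1.1]
 [ 0.3  0.2]
 [-2.6 -1. ]
 [ 1.7  0.3]]
```

View pics/ov2_t.png

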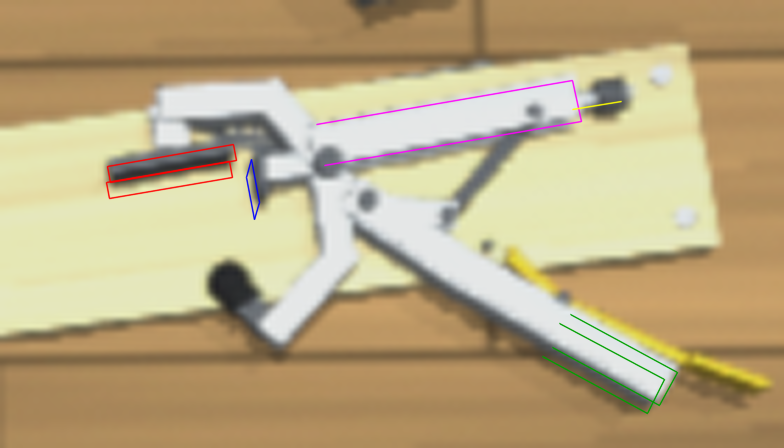

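View pics/ov2_s.png

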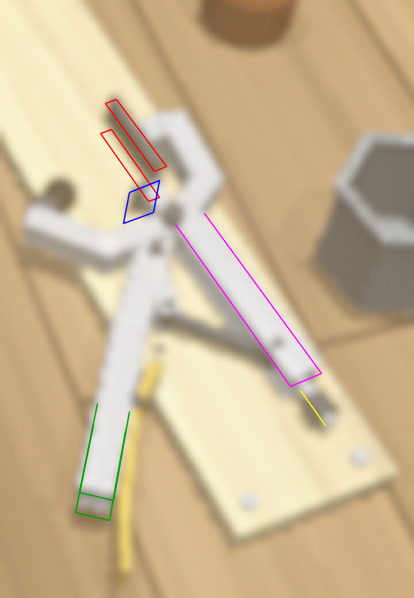

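```bash
python3 - <<'E'
from fit import *
t1=lambda p:(p[0]/4+210-0.375,p[1]/4+130-0.375)
s1=lambda p:(p[0]/3.7+230-.365,p[1]/3.7+170-.365)
for a,b in zip([(50,137),(730,52),(755,195),(65,282)],[(287,36),(578,472),(448,525),(180,66)]): print(tri(ct,t1(a),cs,s1(b)))
for a,b in zip([(47,450),(391,407),(395,440),(53,482)],[(50,62),(147,256),(113,268),(25,68)]): print(tri(ct,t1(a),cs,s1(b)))
for c in(ct,cs): print(-c["R"].T@c["t"])
for q in [(0,0,0)]: print(proj(ct,q),proj(cs,q))
E
```

```text
[653.92074335 248.2342764   14.50601732]
[ 705.36800935 -207.73038775   16.63024939]
[ 606.50450601 -219.54503017   15.00149015]
[554.419139   237.5806702   13.80204897]
[442.57590822 244.06503012  40.9655927 ]
[466.79377718  25.768483    44.13400218]
[443.34151689  23.81681454  40.95613026]
[421.45360785 239.73313168  43.72878139]
[ 380.12151521   91.01785761 1022.36957351]
[ 297.44000705 -582.29399586  871.2018276 ]
[320.39608259 420.58247843] [ 93.48331902 296.11951225]
```

```bash
python3 - <<'E'
from h import *
import pickle
cs,ct=pickle.load(open("c0.pkl","rb"))
def z(c,b,s):
    im=cv2.cvtColor(c["img"],cv2.COLOR_RGB2BGR)[b[1]:b[3],b[0]:b[2]]
    return cv2.resize(im,None,fx=s,fy=s,interpolation=cv2.INTER_NEAREST)
cv2.imwrite("pics/zz1.png",np.hstack([z(cs,(312,290,342,325),13),z(ct,(372,190,402,225),13)]))
cv2.imwrite("pics/zz2.png",np.hstack([z(cs,(312,205,352,255),10),z(ct,(285,145,325,195),10)]))
E
```

```text
(no output)
```

View pics/zz1.png

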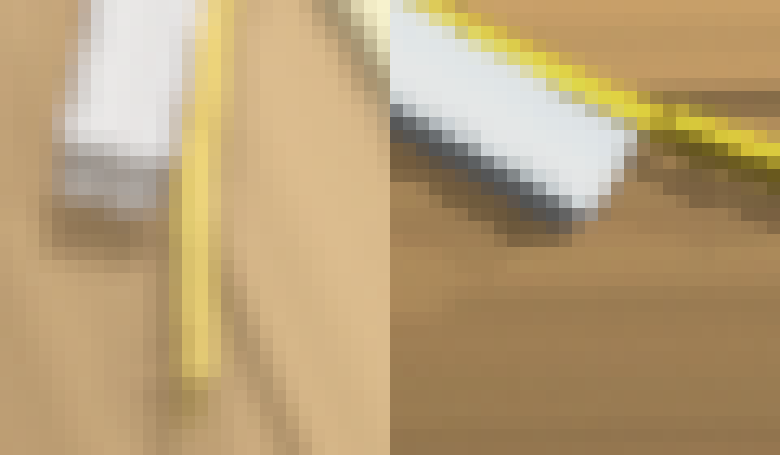

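View pics/zz2.png

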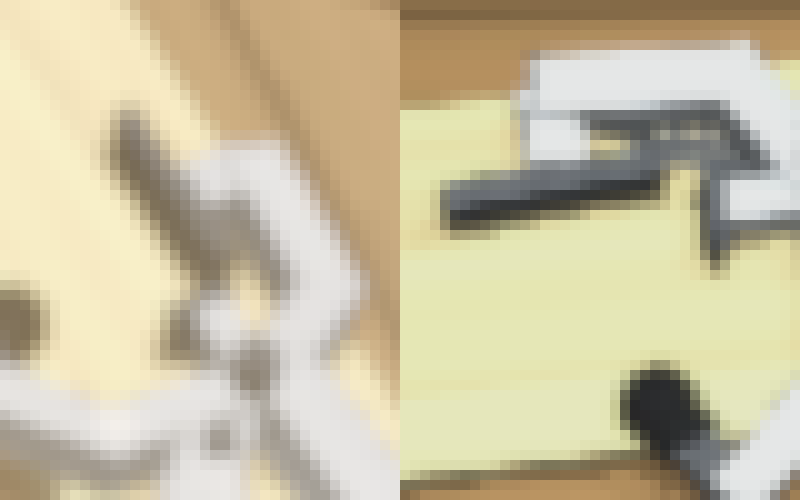

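```bash
sed -e 's/^obs=.*$/obs=[(ct,(288.8,162.7),(100,-20.5,41)),(ct,(289,164.8),(100,-12.5,41)),(ct,(310.5,162),(40,-12.5,41)),/; s/^(ct,t2(665.*$/(ct,(390.7,199.7),(-141.4,121,41)),(ct,(387.7,206),(-130,135,41)),/; s/^(ct,t2(211.*$/(ct,(315.1,168.3),(33,9,40)),/; s/^(cs,s2(123.*$/(cs,(324.5,215.3),(100,-16.5,41)),(cs,(316.3,300.9),(-130,135,41)),(cs,(324.6,301.4),(-141.4,121,41))]/; s/^(ct,t2(185.*$//' fit.py > fit3.py; sed -i 's/ov_/ov3_/' fit3.py; sed 's/fit/fit3/g;s/ov2_/ov4_/' fit2.py > fit4.py; python3 fit3.py; python3 fit4.py
```

```text
[639.87585345 -30.46972035   1.72906141  29.7168767   41.        ] 99.06792106243205
[[-0.4 -0.8]
 [-0.   0.1]
 [ 1.6 -1. ]
 [ 2.   0.3]
 [ 1.7  0.1]
 [ 1.2  0.5]
 [-0.2  0.9]
 [-0.3 -0.4]
 [-0.4 -4.6]
 [ 0.5 -4.6]
 [-0.3 -3.4]]
[643.26168688 -30.77685939   1.72644924  46.07082498  41.16182996
  -1.59374147] 98.91825527861897
[[-0.4 -0.1]
 [-0.1  0.7]
 [ 1.1 -0.2]
 [-0.2  0.4]
 [-0.5  0.2]
 [ 0.6  1.1]
 [-0.3 -0.1]
 [ 0.8  0.1]
 [ 0.1 -0.3]
 [ 0.9 -0.9]
 [ 0.   0.3]]
```

```bash
python3 - <<'E'
from fit3 import *
for n,a,b in [("in",(390.7,199.7),(324.6,301.4)),("out",(387.7,206),(316.3,300.9)),("anv",(289,163.7),(324.5,215.3)),("piv",t2(291,143),s2(187,182)),("bolt2",t2(333,183),s2(169,217)),("bolt3",t2(513,89),s2(301,322)),("jawcorner",t2(237,58),s2(242,147)),("nut board",t2(649,50),s2(390,447)),("nut board2",t2(673,202),s2(270,493))]:
    X=tri(ct,a,cs,b); print(n,X.round(1),(proj(ct,X)-a).round(1),(proj(cs,X)-b).round(1))
E
```

```text
in [ 545.9 -189.2   41.2] [-0.   0.2] [ 0.2 -0. ]
out [ 529.  -181.3   38.3] [-0.1  0.6] [ 0.7 -0.1]
anv [644.3  69.8  39.1] [-0.   0.3] [ 0.3 -0.1]
piv [641.6 -31.   46.3] [-0.1  0.4] [ 0.3 -0.1]
bolt2 [624.3 -48.9  44.1] [-0.1  0.3] [ 0.3 -0.1]
bolt3 [ 665.5 -128.1   43.2] [-0.1  0.3] [ 0.3 -0.1]
jawcorner [683.6  -9.8  36.5] [-0.   0.1] [ 0. -0.]
nut board [ 689.6 -194.7   18.1] [-0.1  0.4] [ 0.4 -0.1]
nut board2 [ 620.5 -202.    18. ] [-0.1  0.3] [ 0.3 -0.1]
```

View pics/ov4_s.png

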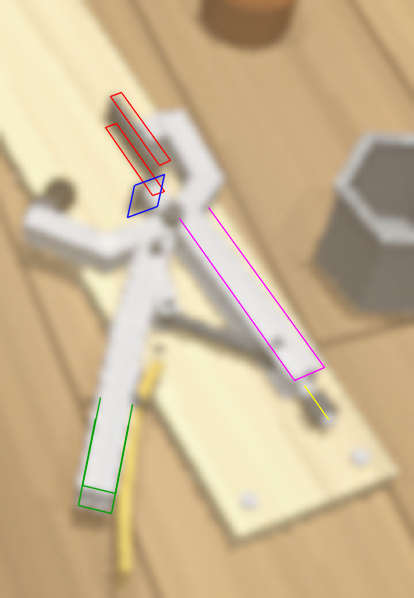

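View pics/ov4_t.png

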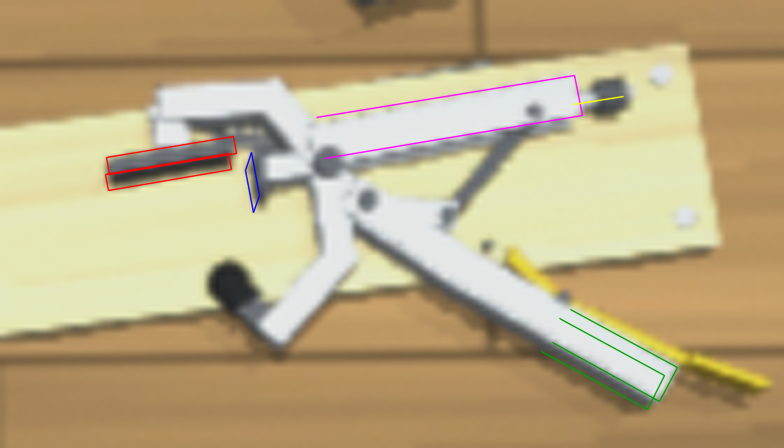

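```bash
cat >> h.py <<'E'
from scipy.spatial.transform import Rotation as Ro
def pose():
    o=bot.get_obs();q=o["ee_rot"];R=Ro.from_quat([q[1],q[2],q[3],q[0]]).as_matrix()
    return o,np.array(o["position"]),R
def goto(X,xdir_deg):
    """translation (m, tool axes) and turn rotvec deg to reach world X, tool y down, tool x at heading xdir_deg"""
    o,p,R=pose()
    a=np.radians(xdir_deg);x=np.array([np.cos(a),np.sin(a),0]);y=np.array([0,0,-1.]);z=np.cross(x,y)
    Rt=np.column_stack([x,y,z])
    return (R.T@(np.array(X)-p)/1000).round(4), np.degrees(Ro.from_matrix(R.T@Rt).as_rotvec()).round(2)
def st():
    o,p,R=pose();print("t",round(o["time_s"],2),"p",p.round(1),"xhead",round(np.degrees(np.arctan2(R[1,0],R[0,0])),2),"ydir",R[:,1].round(3),"F",np.round(o["wrist_force"],1),"M",np.round(o["moment"],2),"w",round(o["width"],3),"q",np.round(o["joints"],2))
E
python3 - <<'E'
from h import *
st();o,p,R=pose();print(R.round(3))
for h in(186.5,6.5): print(goto((444,133,100),h))
E
```

```text
t 1.6 p [247.6 601.  231.3] xhead 67.61 ydir [-0. -0. -1.] F [-0.3 -0.5 -0.2] M [-0.01  0.02  0.02] w 1.005 q [ 1.13  0.48  1.6  -0.    1.07 -0.05]
[[ 0.381 -0.    -0.925]
 [ 0.925 -0.     0.381]
 [-0.    -1.    -0.   ]]
(array([-0.3579,  0.1313, -0.3599]), array([-1.0000e-02, -1.1889e+02, -0.0000e+00]))
(array([-0.3579,  0.1313, -0.3599]), array([ 0.  , 61.11, -0.  ]))
```

```bash
python3 -m jog '{"translation": [[-0.358,0,-0.360],[-0.358,0,-0.360],[-0.358,0,-0.360],[-0.358,0,-0.360],[-0.358,0,-0.360],[-0.358,0,-0.360],[-0.358,0,-0.360],[-0.358,0,-0.360],[-0.358,0,-0.360],[-0.358,0,-0.360],[-0.358,0.05,-0.360],[-0.358,0.10,-0.360],[-0.358,0.131,-0.360],[-0.358,0.131,-0.360],[-0.358,0.131,-0.360],[-0.358,0.131,-0.360]], "delta_rot": [[0,61.1,0],[0,61.1,0],[0,61.1,0],[0,61.1,0],[0,61.1,0],[0,61.1,0],[0,61.1,0],[0,61.1,0],[0,61.1,0],[0,61.1,0],[0,61.1,0],[0,61.1,0],[0,61.1,0],[0,61.1,0],[0,61.1,0],[0,61.1,0]], "grip": [-1,-1,-1,-1,-1,-1,-1,-1,-1,-1,-1,-1,-1,-1,-1,-1]}'
python3 - <<'E'
from h import *
st();print(goto((444,133,8),6.5))
c=cap("side");save(c,"s5",(190,130,350,290),3.7)
E
```

```text
time_s: 3.2
position: [445.2, 133.3, 102.0]
ee_rot: [0.706, -0.706, -0.041, 0.039]
wrist_force: [-0.3, 0.1, 0.4]
width: 1.003
t 3.2 p [445.2 133.3 102. ] xhead 6.53 ydir [ 0.002  0.001 -1.   ] F [-0.3  0.1  0.4] M [-0.01  0.01  0.02] w 1.003 q [ 0.23  0.42  2.13 -0.    0.58  0.11]
(array([-0.0015,  0.094 , -0.0002]), array([-0.02,  0.03,  0.14]))
```

View pics/s5.png

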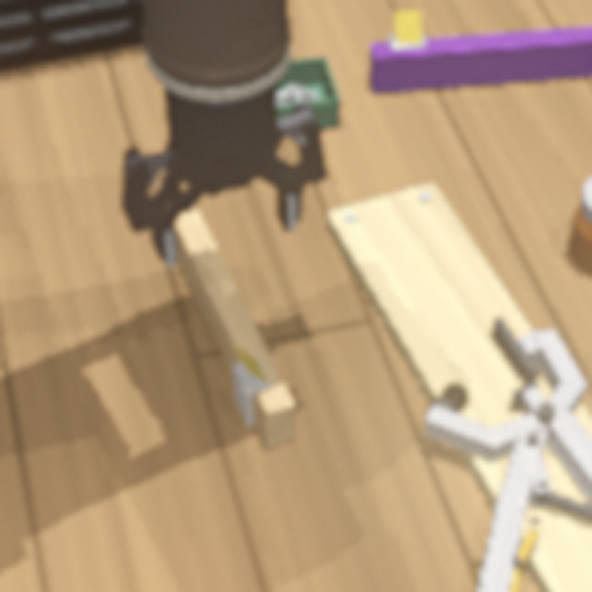

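```bash
python3 -m jog '{"translation": [[-0.0015,0.04,0],[-0.0015,0.07,0],[-0.0015,0.094,0],[-0.0015,0.094,0],[-0.0015,0.094,0],[-0.0015,0.094,0],[-0.0015,0.094,0],[-0.0015,0.094,0],[-0.0015,0.094,0],[-0.0015,0.094,0]], "delta_rot": [[0,0,0.1],[0,0,0.1],[0,0,0.1],[0,0,0.1],[0,0,0.1],[0,0,0.1],[0,0,0.1],[0,0,0.1],[0,0,0.1],[0,0,0.1]], "grip": [-1,-1,-1,-1,0.6,0.6,0.6,0.6,0.6,0.6]}' 40
python3 - <<'E'
from h import *
st()
E
```

```text
time_s: 4.25
position: [444.6, 133.3, 9.0]
ee_rot: [0.706, -0.706, -0.041, 0.039]
wrist_force: [-1.9, 0.5, 17.5]
width: 0.252
t 4.25 p [444.6 133.3   9. ] xhead 6.52 ydir [ 0.003  0.001 -1.   ] F [-1.9  0.5 17.5] M [-0.02  0.37 -0.13] w 0.252 q [0.23 0.6  2.18 0.   0.35 0.11]
```

```bash
python3 - <<'E'
from h import *
print(goto((444.6,133.3,86),6.5),goto((613.4,124.5,86),8.9))
E
```

```text
(array([ 0.0002, -0.077 , -0.    ]), array([-0.03,  0.02,  0.15])) (array([ 0.1669, -0.0766, -0.0279]), array([-0.03, -2.38,  0.15]))
```

```bash
python3 -m jog '{"translation": [[0,-0.02,0],[0,-0.05,0],[0,-0.077,0],[0,-0.077,0],[0.04,-0.077,-0.007],[0.08,-0.077,-0.014],[0.12,-0.077,-0.021],[0.15,-0.077,-0.026],[0.167,-0.077,-0.028],[0.167,-0.077,-0.028],[0.167,-0.077,-0.028],[0.167,-0.077,-0.028]], "delta_rot": [[0,0,0.1],[0,0,0.1],[0,0,0.1],[0,0,0.1],[0,-0.6,0.1],[0,-1.2,0.1],[0,-1.8,0.1],[0,-2.4,0.1],[0,-2.4,0.1],[0,-2.4,0.1],[0,-2.4,0.1],[0,-2.4,0.1]], "grip": [1,1,1,1,1,1,1,1,1,1,1,1]}' 40
python3 - <<'E'
from h import *
import pickle
st()
cs=cap("side");ct=cap("top");pickle.dump((cs,ct),open("c1.pkl","wb"))
save(cs,"s6",(250,160,390,320),3.7);save(ct,"t6",(210,120,410,220),4)
E
```

```text
time_s: 5.45
position: [612.0, 124.4, 85.8]
ee_rot: [0.705, -0.705, -0.055, 0.055]
wrist_force: [-0.3, 0.6, -1.3]
width: 0.252
t 5.45 p [612.  124.4  85.8] xhead 8.93 ydir [-0.001  0.    -1.   ] F [-0.3  0.6 -1.3] M [-0.    0.   -0.02] w 0.252 q [ 0.15  0.62  1.78  0.    0.75 -0.  ]
```

View pics/s6.png

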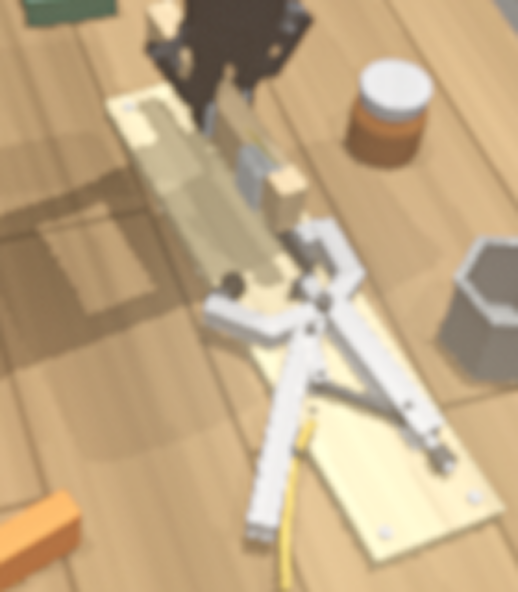

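View pics/t6.png

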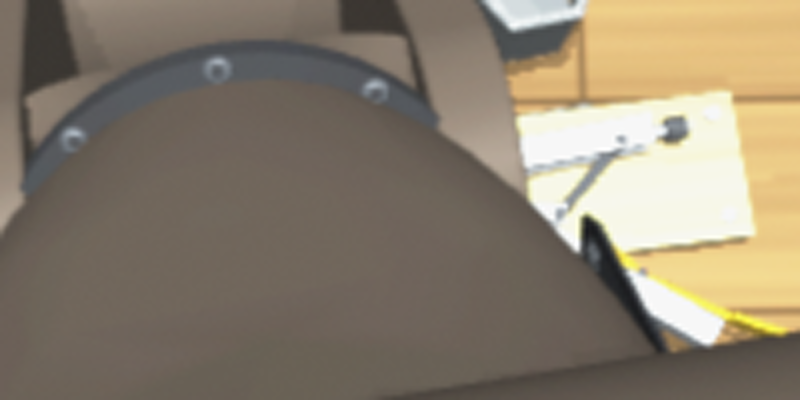

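```bash
python3 - <<'E'
from h import *
import pickle
cs,ct=pickle.load(open("c1.pkl","rb"))
im=cv2.cvtColor(cs["img"],cv2.COLOR_RGB2BGR)[190:250,300:350];im=cv2.resize(im,None,fx=10,fy=10,interpolation=cv2.INTER_NEAREST)
p=np.load("pose.npy");a=np.radians(98.93);e=np.array([np.cos(a),np.sin(a),0]);n=np.array([-e[1],e[0],0])
C=np.array([612.0,124.4,0])
def L(pts,col):
    q=np.array([(proj(cs,X)-(300,190)+.5)*10 for X in pts]).round().astype(int);cv2.polylines(im,[q],False,col,1)
E=C-110*e
L([E+11*n+[0,0,77],E-11*n+[0,0,77],E-11*n+[0,0,122],E+11*n+[0,0,122],E+11*n+[0,0,77]],(0,0,255))
K=C-75*e
L([K+19*n-15*e+[0,0,122],K+19*n+15*e+[0,0,122]],(255,0,0))
cv2.imwrite("pics/s7.png",im)
E
```

```text
(no output)
```

View pics/s7.png

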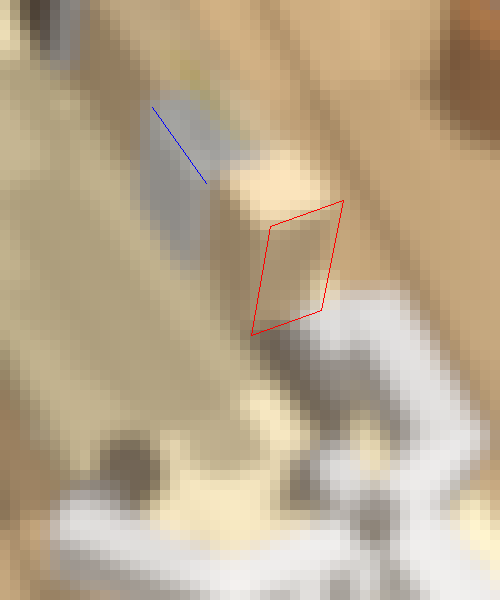

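```bash
python3 -m jog '{"translation": [[0.001,0.02,0],[0.001,0.04,0],[0.001,0.052,0],[0.001,0.052,0],[0.001,0.052,0]], "delta_rot": [[0,0,0],[0,0,0],[0,0,0],[0,0,0],[0,0,0]], "grip": [1,1,1,1,1]}' 40
python3 - <<'E'
from h import *
import pickle
st()
cs=cap("side");ct=cap("top");pickle.dump((cs,ct),open("c2.pkl","wb"))
save(cs,"s8",(290,190,370,260),8);
E
```

```text
time_s: 6.05
position: [613.4, 124.8, 34.6]
ee_rot: [0.705, -0.705, -0.055, 0.055]
wrist_force: [0.6, 0.2, -0.8]
width: 0.255
t 6.05 p [613.4 124.8  34.6] xhead 8.94 ydir [-0.  0. -1.] F [ 0.6  0.2 -0.8] M [ 0.07 -0.05 -0.04] w 0.255 q [ 0.15  0.69  1.8   0.    0.66 -0.  ]
```

View pics/s8.png

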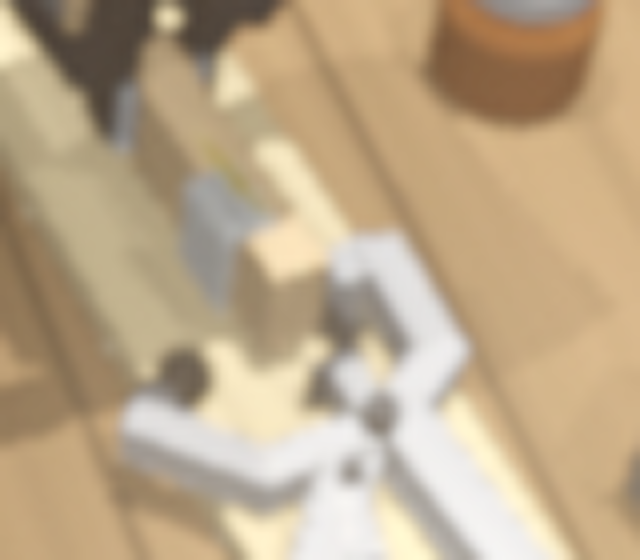

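```bash
python3 -m jog '{"translation": [[0,0.003,0],[0,0.006,0],[0,0.007,0],[0,0.007,0]], "delta_rot": [[0,0,0],[0,0,0],[0,0,0],[0,0,0]], "grip": [1,1,1,1]}' 40
python3 - <<'E'
from h import *
st()
E
```

```text
time_s: 6.55
position: [613.9, 124.8, 28.0]
ee_rot: [0.705, -0.705, -0.055, 0.055]
wrist_force: [0.8, -0.9, -1.9]
width: 0.256
t 6.55 p [613.9 124.8  28. ] xhead 8.94 ydir [ 0.001  0.001 -1.   ] F [ 0.8 -0.9 -1.9] M [ 0.04  0.01 -0.01] w 0.256 q [ 0.15  0.7   1.8   0.    0.64 -0.  ]
```

```bash
python3 -m jog '{"translation": [[0,0.001,0],[0,0.001,0]], "delta_rot": [[0,0,0],[0,0,0]], "grip": [1,1]}' 40
python3 - <<'E'
from h import *
st()
E
python3 -m jog '{"translation": [[0,0.001,0],[0,0.001,0]], "delta_rot": [[0,0,0],[0,0,0]], "grip": [1,1]}' 40
python3 - <<'E'
from h import *
st()
E
```

```text
time_s: 6.75
position: [614.0, 124.8, 27.0]
ee_rot: [0.705, -0.705, -0.055, 0.055]
wrist_force: [0.2, -0.6, -1.0]
width: 0.251
t 6.75 p [614.  124.8  27. ] xhead 8.94 ydir [ 0.001  0.001 -1.   ] F [ 0.2 -0.6 -1. ] M [ 0.05 -0.12  0.02] w 0.251 q [ 0.15  0.7   1.8   0.    0.64 -0.  ]
time_s: 6.95
position: [614.0, 124.8, 27.0]
ee_rot: [0.705, -0.705, -0.056, 0.055]
wrist_force: [-5.9, -1.4, 16.5]
width: 0.254
t 6.95 p [614.  124.8  27. ] xhead 8.94 ydir [ 0.001  0.001 -1.   ] F [-5.9 -1.4 16.5] M [-0.14  0.86 -0.01] w 0.254 q [ 0.15  0.7   1.8   0.    0.64 -0.  ]
```

```bash
python3 -m jog '{"translation": [[0,-0.0004,0],[0.002,-0.0004,0],[0.004,-0.0004,0],[0.004,-0.0004,0]], "delta_rot": [[0,0,0],[0,0,0],[0,0,0],[0,0,0]], "grip": [1,1,1,1]}' 40
python3 - <<'E'
from h import *
st()
E
python3 -m jog '{"translation": [[0.001,0,0],[0.002,0,0],[0.002,0,0]], "delta_rot": [[0,0,0],[0,0,0],[0,0,0]], "grip": [1,1,1]}' 40
python3 - <<'E'
from h import *
st()
E
```

```text
time_s: 7.35
position: [618.3, 125.5, 27.3]
ee_rot: [0.705, -0.705, -0.056, 0.055]
wrist_force: [0.0, -0.7, -2.1]
width: 0.25
t 7.35 p [618.3 125.5  27.3] xhead 8.94 ydir [ 0.001  0.001 -1.   ] F [ 0.  -0.7 -2.1] M [0.06 0.04 0.01] w 0.25 q [ 0.15  0.7   1.79  0.    0.65 -0.  ]
time_s: 7.65
position: [619.3, 125.7, 27.1]
ee_rot: [0.705, -0.705, -0.055, 0.055]
wrist_force: [-4.9, -1.9, 2.3]
width: 0.252
t 7.65 p [619.3 125.7  27.1] xhead 8.93 ydir [-0.001  0.    -1.   ] F [-4.9 -1.9  2.3] M [-0.1   0.81 -0.25] w 0.252 q [ 0.15  0.71  1.78  0.    0.65 -0.  ]
```

```bash
python3 -m jog '{"translation": [[-0.0008,-0.0002,0],[-0.0008,-0.0002,-0.002],[-0.0008,-0.0002,-0.004],[-0.0008,-0.0002,-0.006],[-0.0008,-0.0002,-0.008],[-0.0008,-0.0002,-0.008]], "delta_rot": [[0,0,0],[0,0,0],[0,0,0],[0,0,0],[0,0,0],[0,0,0]], "grip": [1,1,1,1,1,1]}' 40
python3 - <<'E'
from h import *
st()
E
python3 -m jog '{"translation": [[0,0,-0.0015],[0,0,-0.003],[0,0,-0.003]], "delta_rot": [[0,0,0],[0,0,0],[0,0,0]], "grip": [1,1,1]}' 40
python3 - <<'E'
from h import *
st()
E
```

```text
time_s: 8.25
position: [619.9, 117.3, 27.3]
ee_rot: [0.705, -0.705, -0.055, 0.055]
wrist_force: [-0.7, 0.3, -1.7]
width: 0.251
t 8.25 p [619.9 117.3  27.3] xhead 8.91 ydir [-0.001  0.    -1.   ] F [-0.7  0.3 -1.7] M [ 0.08 -0.02 -0.  ] w 0.251 q [ 0.14  0.7   1.79  0.    0.65 -0.02]
time_s: 8.55
position: [620.4, 114.1, 27.2]
ee_rot: [0.705, -0.705, -0.055, 0.055]
wrist_force: [-0.3, -0.5, -2.4]
width: 0.247
t 8.55 p [620.4 114.1  27.2] xhead 8.9 ydir [-0.001  0.    -1.   ] F [-0.3 -0.5 -2.4] M [ 0.03 -0.01 -0.  ] w 0.247 q [ 0.13  0.7   1.79  0.    0.65 -0.02]
```

```bash
for i in 1 2; do python3 -m jog '{"translation": [[0,0,-0.001],[0,0,-0.0015],[0,0,-0.0015]], "delta_rot": [[0,0,0],[0,0,0],[0,0,0]], "grip": [1,1,1]}' 40 >/dev/null
python3 - <<'E'
from h import *
st()
E
done
```

```text
t 8.85 p [620.6 112.6  27.2] xhead 8.9 ydir [-0.001  0.    -1.   ] F [-0.6 -0.3 -1.1] M [-0.02 -0.01 -0.04] w 0.252 q [ 0.13  0.7   1.79  0.    0.65 -0.02]
t 9.15 p [620.8 111.1  27.2] xhead 8.89 ydir [-0.001  0.    -1.   ] F [ 0.5  0.1 -2.3] M [-0.02  0.02 -0.02] w 0.252 q [ 0.13  0.7   1.79  0.    0.65 -0.03]
```

```bash
for i in 1 2; do python3 -m jog '{"translation": [[0,0,-0.001],[0,0,-0.0015],[0,0,-0.0015]], "delta_rot": [[0,0,0],[0,0,0],[0,0,0]], "grip": [1,1,1]}' 40 >/dev/null
python3 - <<'E'
from h import *
st()
E
done
```

```text
t 9.45 p [621.1 109.6  27.3] xhead 8.89 ydir [-0.  0. -1.] F [-0.3  0.7 -1.5] M [ 0.13  0.05 -0.04] w 0.257 q [ 0.13  0.7   1.79  0.    0.65 -0.03]
t 9.75 p [621.1 109.4  27.4] xhead 8.88 ydir [-0.001  0.002 -1.   ] F [-2.8 15.   1.7] M [2.3  0.45 0.09] w 0.252 q [ 0.13  0.7   1.79  0.    0.65 -0.03]
```

```bash
python3 -m jog '{"translation": [[0,0,-0.0002],[0.0005,0,-0.0002],[0.0005,0,-0.0002]], "delta_rot": [[0,0,0],[0,0,0],[0,0,0]], "grip": [1,1,1]}' 40 >/dev/null
python3 - <<'E'
from h import *
st()
E
python3 -m jog '{"translation": [[0.0005,0,0],[0.001,0,0],[0.001,0,0]], "delta_rot": [[0,0,0],[0,0,0],[0,0,0]], "grip": [1,1,1]}' 40 >/dev/null
python3 - <<'E'
from h import *
st()
E
```

```text
t 10.05 p [621.4 109.6  27.4] xhead 8.87 ydir [-0.001  0.002 -1.   ] F [-1.2  6.6 -0.3] M [ 0.87  0.27 -0.12] w 0.252 q [ 0.13  0.7   1.79  0.    0.65 -0.03]
t 10.35 p [621.7 109.7  27.2] xhead 8.86 ydir [-0.002  0.002 -1.   ] F [-4.3  2.9  1.7] M [ 0.38  0.67 -0.15] w 0.254 q [ 0.13  0.71  1.78  0.    0.66 -0.03]
```

```bash
python3 -m jog '{"translation": [[-0.0003,0,0],[-0.0003,0,0],[-0.0003,0,0]], "delta_rot": [[0,-0.7,0],[0,-0.7,0],[0,-0.7,0]], "grip": [1,1,1]}' 40 >/dev/null
python3 - <<'E'
from h import *
st()
E
```

```text
t 10.65 p [621.1 109.6  27.1] xhead 9.54 ydir [-0.003  0.002 -1.   ] F [-4.7  3.5  0.4] M [ 0.31  0.71 -0.36] w 0.252 q [ 0.13  0.71  1.78  0.    0.65 -0.04]
```

```bash
python3 -m jog '{"translation": [[0.0001,0,0],[0.0001,0,0],[0.0001,0,0]], "delta_rot": [[0,0.3,0],[0,0.3,0],[0,0.3,0]], "grip": [1,1,1]}' 40 >/dev/null
python3 - <<'E'
from h import *
import pickle
st()
cs=cap("side");ct=cap("top");pickle.dump((cs,ct),open("c3.pkl","wb"))
save(cs,"s9",(290,190,370,260),8);
E
```

```text
t 10.95 p [621.4 109.6  27.2] xhead 9.24 ydir [-0.003  0.002 -1.   ] F [-2.8  2.5 -1.6] M [ 0.39  0.31 -0.17] w 0.253 q [ 0.13  0.71  1.78  0.    0.65 -0.04]
```

View pics/s9.png

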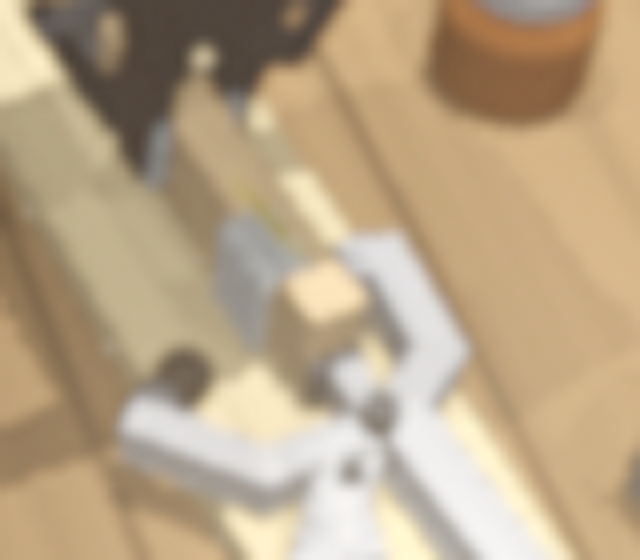

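```bash
python3 -m jog '{"translation": [[0,0,0],[0,0,0],[0,0,0],[0,-0.01,0],[0,-0.04,0],[0,-0.08,0],[0,-0.08,0]], "delta_rot": [[0,0,0],[0,0,0],[0,0,0],[0,0,0],[0,0,0],[0,0,0],[0,0,0]], "grip": [0,0,0,0,0,0,0]}' 40
python3 - <<'E'
from h import *
import pickle
st()
P=np.array([642.9,-31.8]);a=np.radians(99.24);u=np.array([np.cos(a),np.sin(a)]);v=np.array([-u[1],u[0]])
W=lambda U,V,z=0:np.append(P+U*u+V*v,z)
n=np.array([.63,.78])
for s in(40,14.5):
  c=np.array([-120,127])+n*s
  X=W(c[0],c[1]);print(X.round(1))
c=np.array([-120,127])+n*40;X=W(*c)
print(goto((X[0],X[1],107),9.24-39),goto((X[0],X[1],24),9.24-39))
cs=cap("side");ct=cap("top");pickle.dump((cs,ct),open("c4.pkl","wb"))
save(cs,"s10",(290,170,370,260),7);
E
```

```text
time_s: 11.75
position: [624.7, 109.8, 112.8]
ee_rot: [0.706, -0.704, -0.059, 0.055]
wrist_force: [0.4, 0.5, 0.0]
width: 0.504
t 11.75 p [624.7 109.8 112.8] xhead 9.25 ydir [ 0.005  0.003 -1.   ] F [0.4 0.5 0. ] M [-0.08 -0.02 -0.02] w 0.504 q [ 0.12  0.59  1.74  0.    0.81 -0.04]
[ 502.  -150.8    0. ]
[ 524.2 -163.4    0. ]
(array([-0.1631,  0.0044, -0.2375]), array([-0.21, 39.01,  0.25])) (array([-0.1635,  0.0874, -0.2377]), array([-0.21, 39.01,  0.25]))
```

View pics/s10.png

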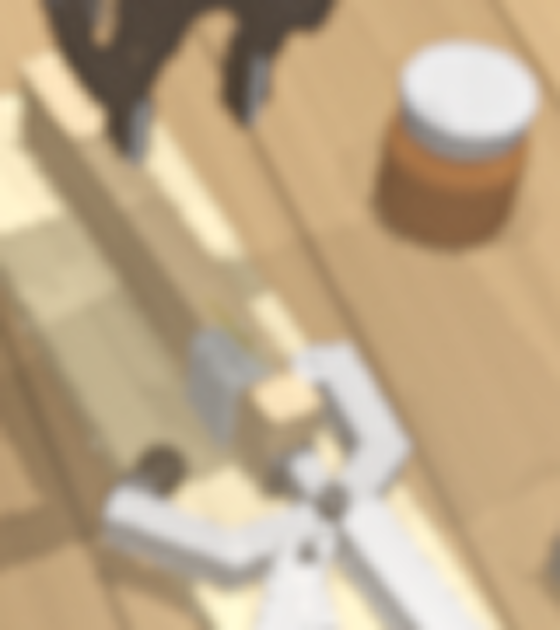

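```bash
python3 -m jog '{"translation": [[-0.03,0,-0.04],[-0.06,0.0,-0.08],[-0.09,0.0,-0.12],[-0.12,0.0,-0.17],[-0.15,0.0,-0.21],[-0.1635,0.0,-0.2377],[-0.1635,0.03,-0.2377],[-0.1635,0.07,-0.2377],[-0.1635,0.0874,-0.2377],[-0.1635,0.0874,-0.2377],[-0.1635,0.0874,-0.2377]], "delta_rot": [[0,8,0],[0,16,0],[0,24,0],[0,32,0],[0,39,0],[-0.2,39,0.25],[-0.2,39,0.25],[-0.2,39,0.25],[-0.2,39,0.25],[-0.2,39,0.25],[-0.2,39,0.25]], "grip": [1,1,1,1,1,1,1,1,1,1,1]}' 40
python3 - <<'E'
from h import *
import pickle
st()
cs=cap("side");ct=cap("top");pickle.dump((cs,ct),open("c5.pkl","wb"))
save(cs,"s11",(260,190,400,330),4.2);save(ct,"t11",(270,130,410,240),5.5)
E
```

```text
time_s: 12.95
position: [498.8, -151.0, 20.6]
ee_rot: [-0.683, 0.684, -0.184, 0.179]
wrist_force: [-0.1, 0.4, 0.6]
width: -0.001
t 12.95 p [ 498.8 -151.    20.6] xhead -29.75 ydir [-0.006  0.    -1.   ] F [-0.1  0.4  0.6] M [ 0.04 -0.01 -0.  ] w -0.001 q [-0.35  0.62  2.04 -0.    0.48  0.17]
```

View pics/s11.png

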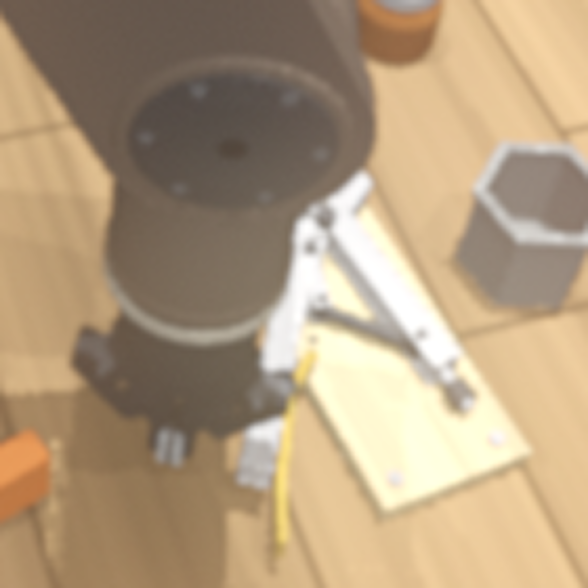

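View pics/t11.png

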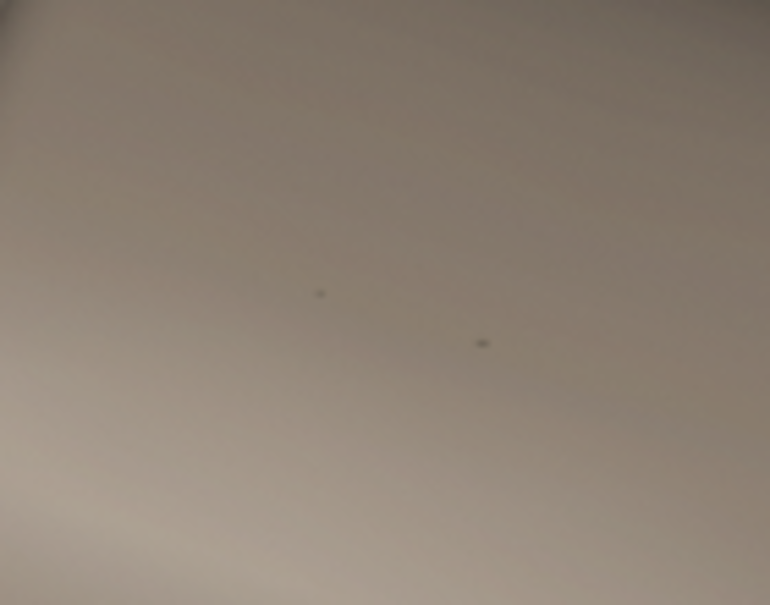

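```bash
cat >> h.py <<'E'
P=np.array([642.9,-31.8]);_a=np.radians(99.24);u=np.array([np.cos(_a),np.sin(_a)]);v=np.array([-u[1],u[0]])
W=lambda U,V,z=0:np.append(P+U*u+V*v,z)
def inv(X): d=np.array(X[:2])-P; return np.array([d@u,d@v])
def F(phi,back=0):
    f=np.radians(phi);c,s=np.cos(f),np.sin(f);b=np.array([-96.9,101.3])+back*np.array([.63,.78])
    return np.array([-14+c*b[0]-s*b[1],37+s*b[0]+c*b[1]])
E
python3 - <<'E'
from h import *
print(inv(pose()[1]))
for ph,b in [(0,15),(0,6),(0,0),(4,0),(8,0),(12,0),(16,0),(20,0)]:
    f=F(ph,b);print(ph,b,f.round(1),*goto(W(f[0],f[1],26),-29.75+ph))
E
```

```text
[-94.92794893 160.44613434]
0 15 [-101.4  150. ] [ 0.0122 -0.0044  0.0015] [ 0.15  0.01 -0.17]
0 6 [-107.1  143. ] [ 0.0212 -0.0044  0.0015] [ 0.15  0.01 -0.17]
0 0 [-110.9  138.3] [ 0.0272 -0.0044  0.0015] [ 0.15  0.01 -0.17]
4 0 [-117.7  131.3] [ 0.037  -0.0044  0.0006] [ 0.14 -3.99 -0.18]
8 0 [-124.1  123.8] [ 0.0468 -0.0045  0.0004] [ 0.14 -7.99 -0.18]
12 0 [-129.8  115.9] [ 0.0565 -0.0045  0.0008] [  0.13 -11.99  -0.19]
16 0 [-135.1  107.7] [ 0.0663 -0.0045  0.002 ] [  0.12 -15.99  -0.19]
20 0 [-139.7   99. ] [ 0.0759 -0.0045  0.0038] [  0.12 -19.99  -0.2 ]
```

```bash
python3 -m jog '{"translation": [[0.006,-0.004,0.0015],[0.012,-0.0044,0.0015],[0.017,-0.0044,0.0015],[0.0212,-0.0044,0.0015],[0.0245,-0.0044,0.0015],[0.0272,-0.0044,0.0015],[0.032,-0.0044,0.001],[0.037,-0.0044,0.0006]], "delta_rot": [[0.1,0,-0.2],[0.1,0,-0.2],[0.1,0,-0.2],[0.1,0,-0.2],[0.1,0,-0.2],[0.1,0,-0.2],[0.1,-2,-0.2],[0.1,-4,-0.2]], "grip": [1,1,1,1,1,1,1,1]}' 40
python3 - <<'E'
from h import *
st();f=inv(pose()[1]);print(f)
for ph in (8,12,16,20,24,28,30):
    f=F(ph);print(ph,f.round(1),*goto(W(f[0],f[1],26),-29.75+ph))
c=cap("side");save(c,"s12",(260,190,400,330),4.2)
E
```

```text
time_s: 13.85
position: [531.6, -168.9, 25.7]
ee_rot: [-0.689, 0.69, -0.158, 0.157]
wrist_force: [-1.5, 0.8, 1.5]
width: -0.001
t 13.85 p [ 531.6 -168.9   25.7] xhead -25.66 ydir [-0.001 -0.    -1.   ] F [-1.5  0.8  1.5] M [ 0.01  0.38 -0.07] w -0.001 q [-0.36  0.64  1.96 -0.    0.54  0.09]
[-117.49623983  131.86444679]
8 [-124.1  123.8] [ 0.0103 -0.0003 -0.0008] [ 0.05 -3.91 -0.07]
12 [-129.8  115.9] [ 0.0201 -0.0003 -0.001 ] [ 0.05 -7.91 -0.07]
16 [-135.1  107.7] [ 0.0299 -0.0003 -0.0006] [  0.05 -11.91  -0.07]
20 [-139.7   99. ] [ 0.0396 -0.0003  0.0006] [  0.04 -15.91  -0.08]
24 [-143.7   90.1] [ 0.0492 -0.0003  0.0024] [  0.04 -19.91  -0.08]
28 [-147.1   81. ] [ 0.0587 -0.0004  0.0048] [  0.04 -23.91  -0.08]
30 [-148.6   76.3] [ 0.0634 -0.0004  0.0063] [  0.04 -25.91  -0.08]
```

View pics/s12.png

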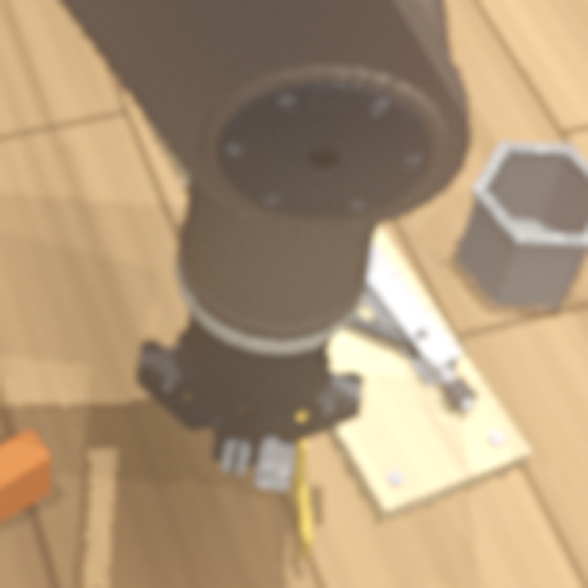

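```bash
python3 -m jog '{"translation": [[0.005,0,-0.0004],[0.0103,-0.0003,-0.0008],[0.015,-0.0003,-0.001],[0.0201,-0.0003,-0.001],[0.025,-0.0003,-0.0009],[0.0299,-0.0003,-0.0006],[0.035,-0.0003,0],[0.0396,-0.0003,0.0006]], "delta_rot": [[0,-2,0],[0,-3.9,0],[0,-5.9,0],[0,-7.9,0],[0,-9.9,0],[0,-11.9,0],[0,-13.9,0],[0,-15.9,0]], "grip": [1,1,1,1,1,1,1,1]}' 40
python3 - <<'E'
from h import *
st();f=inv(pose()[1]);print(f)
for ph in (22,24,26,28,30):
    f=F(ph);print(ph,f.round(1),*goto(W(f[0],f[1],26),-29.75+ph))
c=cap("side");save(c,"s13",(260,190,400,330),4.2)
E
```

```text
time_s: 14.7
position: [566.4, -185.3, 25.8]
ee_rot: [0.705, -0.705, 0.061, -0.057]
wrist_force: [-11.3, 4.1, 9.1]
width: 0.001
t 14.7 p [ 566.4 -185.3   25.8] xhead -9.59 ydir [-0.005  0.001 -1.   ] F [-11.3   4.1   9.1] M [0.66 1.7  0.  ] w 0.001 q [-0.37  0.68  1.87 -0.    0.6  -0.2 ]
[-139.18258367  100.1518079 ]
22 [-141.8   94.6] [ 0.0061 -0.0003 -0.0007] [-0.   -1.84 -0.27]
24 [-143.7   90.1] [ 0.011  -0.0003 -0.0011] [-0.01 -3.84 -0.27]
26 [-145.5   85.6] [ 0.0158 -0.0003 -0.0013] [-0.01 -5.84 -0.27]
28 [-147.1   81. ] [ 0.0207 -0.0003 -0.0013] [-0.02 -7.84 -0.27]
30 [-148.6   76.3] [ 0.0256 -0.0004 -0.0012] [-0.02 -9.84 -0.27]
```

View pics/s13.png

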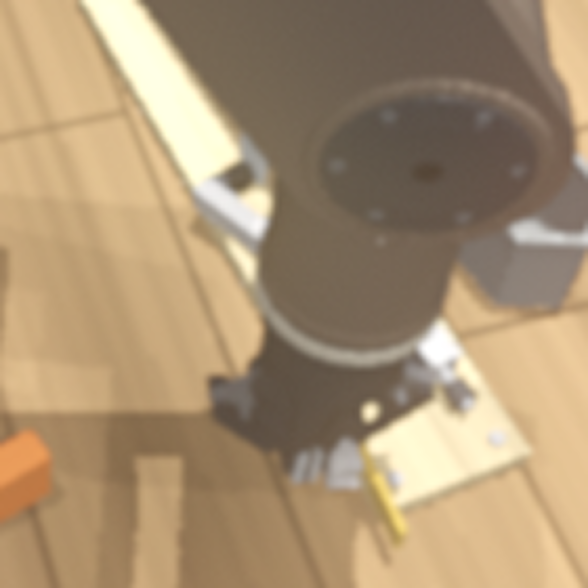

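```bash
python3 -m jog '{"translation": [[0.003,-0.0005,-0.0004],[0.0061,-0.0005,-0.0007],[0.0085,-0.0005,-0.0009],[0.011,-0.0005,-0.0011],[0.0135,-0.0005,-0.0012],[0.0158,-0.0005,-0.0013]], "delta_rot": [[0,-1,0],[0,-1.8,0],[0,-2.8,0],[0,-3.8,0],[0,-4.8,0],[0,-5.8,0]], "grip": [1,1,1,1,1,1]}' 40
python3 - <<'E'
from h import *
st();f=inv(pose()[1]);print(f)
for ph in (28,30,32,34,36):
    f=F(ph);print(ph,f.round(1),*goto(W(f[0],f[1],26),-29.75+ph))
c=cap("side");save(c,"s14",(260,170,400,310),4.2)
E
```

```text
time_s: 15.35
position: [581.0, -188.7, 25.9]
ee_rot: [0.707, -0.706, 0.025, -0.02]
wrist_force: [-7.6, 2.2, 5.9]
width: 0.0
t 15.35 p [ 581.  -188.7   25.9] xhead -3.65 ydir [-0.007  0.002 -1.   ] F [-7.6  2.2  5.9] M [0.34 1.06 0.05] w 0.0 q [-0.36  0.69  1.83 -0.    0.63 -0.3 ]
[-144.90317474   86.30105907]
28 [-147.1   81. ] [ 0.0057 -0.0002 -0.001 ] [-0.08 -1.9  -0.4 ]
30 [-148.6   76.3] [ 0.0106 -0.0002 -0.0013] [-0.09 -3.9  -0.4 ]
32 [-149.9   71.6] [ 0.0155 -0.0002 -0.0015] [-0.09 -5.9  -0.4 ]
34 [-151.    66.8] [ 0.0204 -0.0003 -0.0016] [-0.1 -7.9 -0.4]
36 [-151.9   62. ] [ 0.0253 -0.0003 -0.0014] [-0.11 -9.9  -0.39]
```

View pics/s14.png

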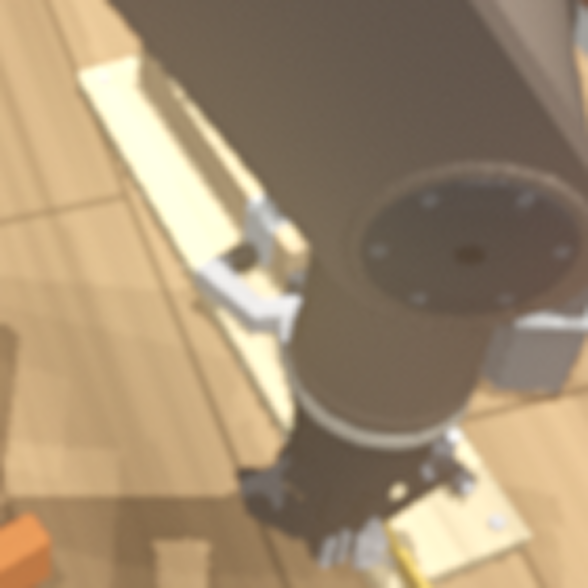

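```bash
python3 -m jog '{"translation": [[0.003,-0.0003,-0.0005],[0.0057,-0.0003,-0.001],[0.008,-0.0003,-0.0012],[0.0106,-0.0003,-0.0013]], "delta_rot": [[0,-1,-0.2],[0,-1.9,-0.4],[0,-2.9,-0.4],[0,-3.9,-0.4]], "grip": [1,1,1,1]}' 40 >/dev/null
python3 - <<'E'
from h import *
st();f=inv(pose()[1]);print(f)
for ph in (32,34,36):
    f=F(ph);print(ph,f.round(1),*goto(W(f[0],f[1],26),-29.75+ph))
E
```

```text
t 15.8 p [ 590.5 -190.4   25.9] xhead 0.32 ydir [-0.002  0.002 -1.   ] F [-6.8  0.1  6.2] M [-0.17  1.05  0.01] w -0.007 q [-0.36  0.7   1.81  0.    0.64 -0.37]
[-148.12067654   77.21064034]
32 [-149.9   71.6] [ 0.0059 -0.0001 -0.0008] [-0.13 -1.93 -0.12]
34 [-151.    66.8] [ 0.0107 -0.0002 -0.0012] [-0.13 -3.93 -0.12]
36 [-151.9   62. ] [ 0.0156 -0.0002 -0.0014] [-0.13 -5.93 -0.12]
```

```bash
python3 -m jog '{"translation": [[0.003,0,-0.0004],[0.0059,-0.0001,-0.0008],[0.0083,-0.0002,-0.001],[0.0107,-0.0002,-0.0012]], "delta_rot": [[0,-1,-0.1],[0,-1.9,-0.1],[0,-2.9,-0.1],[0,-3.9,-0.1]], "grip": [1,1,1,1]}' 40 >/dev/null
python3 - <<'E'
from h import *
st();f=inv(pose()[1]);print(f)
for ph in (36,38,40):
    f=F(ph);print(ph,f.round(1),*goto(W(f[0],f[1],26),-29.75+ph))
c=cap("side");save(c,"s15",(280,190,360,270),7)
E
```

```text
t 16.2 p [ 600.3 -191.5   25.8] xhead 4.21 ydir [-0.002  0.003 -1.   ] F [-3.8 -1.6  3.2] M [-0.31  0.61 -0.01] w 0.003 q [-0.36  0.71  1.79  0.    0.65 -0.43]
[-150.7660117    67.68294241]
36 [-151.9   62. ] [ 0.0058 -0.0002 -0.0007] [-0.16 -2.04 -0.1 ]
38 [-152.7   57.2] [ 0.0106 -0.0002 -0.001 ] [-0.16 -4.04 -0.1 ]
40 [-153.3   52.3] [ 0.0155 -0.0002 -0.0012] [-0.16 -6.04 -0.1 ]
```

View pics/s15.png

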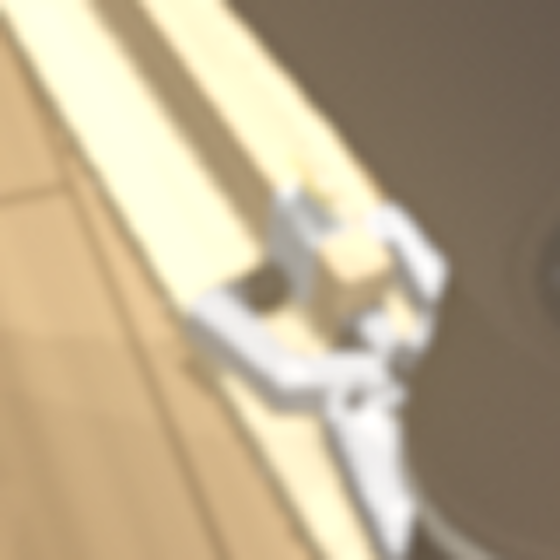

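```bash
python3 -m jog '{"translation": [[0.003,0,-0.0004],[0.0058,-0.0002,-0.0007],[0.0058,-0.0002,-0.0007]], "delta_rot": [[0,-1,-0.1],[0,-2,-0.1],[0,-2,-0.1]], "grip": [1,1,1]}' 40 >/dev/null
python3 - <<'E'
from h import *
st();f=inv(pose()[1]);print(f)
for ph in (38,39,40):
    f=F(ph);print(ph,f.round(1),*goto(W(f[0],f[1],26),-29.75+ph))
E
```

```text
t 16.55 p [ 607.1 -191.8   25.9] xhead 6.32 ydir [ 0.001  0.003 -1.   ] F [-0.6 -1.  -0.9] M [-0.14  0.25 -0.01] w -0.002 q [-0.36  0.71  1.77  0.    0.66 -0.47]
[-152.20050874   61.03204734]
38 [-152.7   57.2] [ 0.0039 -0.     -0.0003] [-0.14 -1.93  0.05]
39 [-153.1   54.7] [ 0.0063 -0.     -0.0005] [-0.14 -2.93  0.06]
40 [-153.3   52.3] [ 0.0088 -0.     -0.0007] [-0.14 -3.93  0.06]
```

```bash
python3 - <<'E'
from h import *
c=cap("side");save(c,"s16",(280,190,400,310),5)
E
```

```text
(no output)
```

View pics/s16.png

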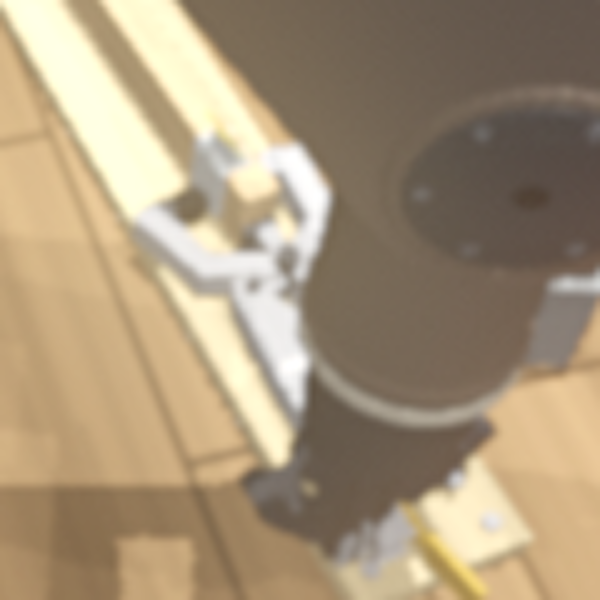

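```bash
python3 -m jog '{"translation": [[0.002,0,-0.0002],[0.0025,0,-0.0002]], "delta_rot": [[0,-1,0],[0,-1.2,0]], "grip": [1,1]}' 40 >/dev/null
python3 - <<'E'
from h import *
st();f=inv(pose()[1]);print(f)
E
python3 -m jog '{"translation": [[0.002,0,-0.0002],[0.0025,0,-0.0002]], "delta_rot": [[0,-0.8,0],[0,-1,0]], "grip": [1,1]}' 40 >/dev/null
python3 - <<'E'
from h import *
st();f=inv(pose()[1]);print(f)
E
```

```text
t 16.8 p [ 609.8 -191.7   25.9] xhead 7.54 ydir [ 0.001  0.002 -1.   ] F [-0.6 -0.2 -0.7] M [-0.11  0.1   0.01] w -0.001 q [-0.35  0.71  1.77  0.    0.66 -0.49]
[-152.55197423   58.32947982]
t 17.0 p [ 612.9 -191.6   26.1] xhead 8.59 ydir [ 0.002  0.002 -1.   ] F [-0.1 -0.2 -0.3] M [-0.01  0.04 -0.  ] w 0.001 q [-0.35  0.72  1.76  0.    0.66 -0.51]
[-152.92042524   55.27970143]
```

```bash
python3 - <<'E'
from h import *
c=cap("side");save(c,"s17",(300,210,400,330),5)
c=cap("top");save(c,"t17",(210,130,410,260),4)
E
```

```text
(no output)
```

View pics/s17.png

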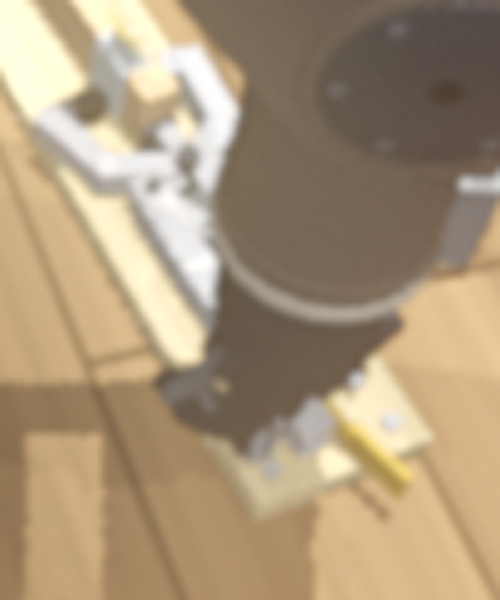

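View pics/t17.png

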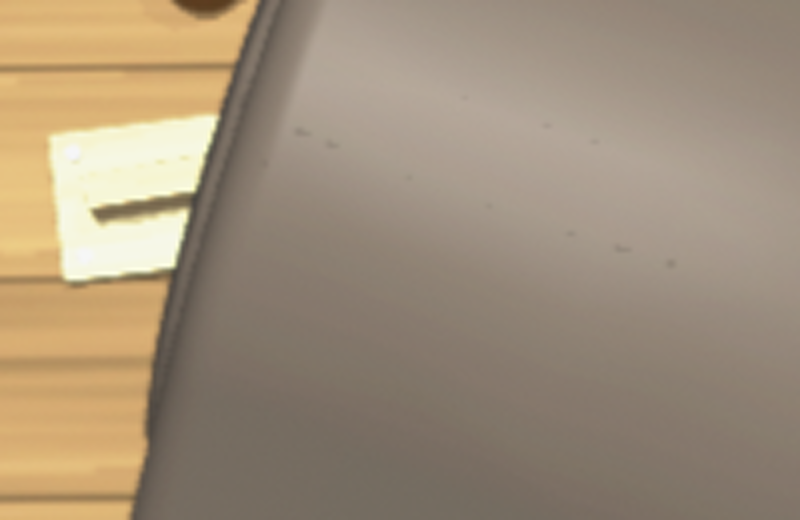

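```bash
python3 - <<'E'
from h import *
c=cap("side")
for n,X in [("padtip",W(-205,4,42)),("padmid",W(-187,8,42)),("hend out",W(-166,37,42)),("hend in",W(-166,19,42)),("nose",W(68,12,42))]:
    p=proj(c,X);print(n,p.round(1),((p-(300,210)+.5)*5).round(0))
save(c,"s18",(300,200,400,330),5)
E
```

```text
padtip [380.9 305.1] [407. 478.]
padmid [375.1 299.6] [378. 450.]
hend out [360.2 297. ] [304. 437.]
hend in [366.4 294.2] [335. 424.]
nose [321.4 225.7] [110.  81.]
```

```bash
for i in 1 2; do python3 -m jog '{"translation": [[0.001,0,0],[0.0014,0,0]], "delta_rot": [[0,-0.3,0],[0,-0.3,0]], "grip": [1,1]}' 40 >/dev/null
python3 - <<'E'
from h import *
st();f=inv(pose()[1]);print(f)
E
done
```

```text
t 17.35 p [ 614.  -191.3   26. ] xhead 8.85 ydir [ 0.001  0.002 -1.   ] F [-0.8  0.   0.2] M [ 0.02 -0.02 -0.02] w 0.0 q [-0.35  0.72  1.76  0.    0.67 -0.51]
[-152.82643749   54.11551583]
t 17.55 p [ 615.5 -191.1   26.1] xhead 9.17 ydir [ 0.001  0.002 -1.   ] F [ 0.4 -0.7  0.1] M [-0.08  0.02 -0.02] w 0.004 q [-0.35  0.72  1.75  0.    0.67 -0.51]
[-152.86144755   52.58698123]
```

View pics/s18.png

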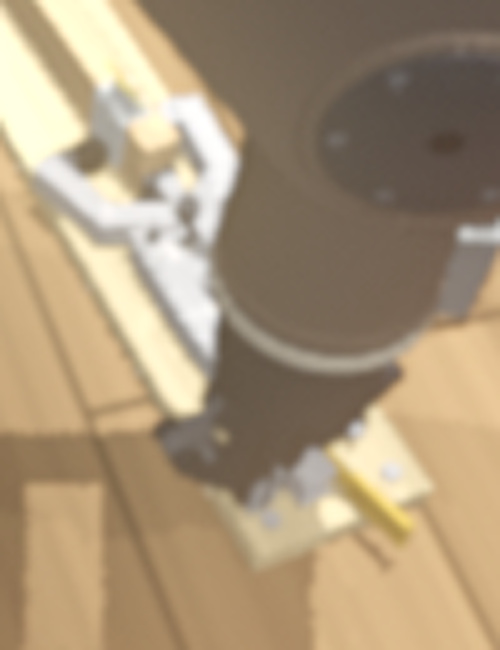

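```bash
for i in 1 2 3; do python3 -m jog '{"translation": [[0.001,0,0],[0.0015,0,0]], "delta_rot": [[0,0,0],[0,0,0]], "grip": [1,1]}' 40 >/dev/null
python3 - <<'E'
from h import *
st();f=inv(pose()[1]);print(f)
E
done
```

```text
t 17.75 p [ 617.2 -190.9   26.1] xhead 9.16 ydir [ 0.002  0.002 -1.   ] F [-1.   0.9 -0.3] M [0.01 0.   0.01] w -0.002 q [-0.35  0.72  1.75  0.    0.67 -0.51]
[-152.89332227   50.95681011]
t 17.95 p [ 618.8 -190.6   26.1] xhead 9.16 ydir [ 0.002  0.002 -1.   ] F [ 1.  -0.2 -0.4] M [ 0.02 -0.04  0.01] w 0.002 q [-0.35  0.72  1.75  0.    0.67 -0.51]
[-152.88918194   49.31547991]
t 18.15 p [ 620.1 -190.4   26. ] xhead 9.17 ydir [ 0.001  0.002 -1.   ] F [-1.8 -1.7  0.2] M [-0.2   0.27 -0.03] w -0.0 q [-0.35  0.72  1.74  0.    0.68 -0.51]
[-152.86714069   47.94065974]
```

```bash
python3 -m jog '{"translation": [[0.0008,0,0],[0.0008,0,0]], "delta_rot": [[0,0,0],[0,0,0]], "grip": [1,1]}' 40 >/dev/null
python3 - <<'E'
from h import *
st();f=inv(pose()[1]);print(f)
E
```

```text
t 18.35 p [ 620.7 -190.3   26. ] xhead 9.17 ydir [ 0.001  0.002 -1.   ] F [-3.4 -2.5  1.9] M [-0.35  0.56 -0.04] w 0.001 q [-0.35  0.72  1.74  0.    0.68 -0.51]
[-152.89210063   47.38393346]
```

```bash
python3 -m jog '{"translation": [[0.001,0,0],[0.001,0,0]], "delta_rot": [[0,0,0],[0,0,0]], "grip": [1,1]}' 40 >/dev/null
python3 - <<'E'
from h import *
st();f=inv(pose()[1]);print(f)
E
```

```text
t 18.55 p [ 621.3 -190.3   26. ] xhead 9.17 ydir [ 0.     0.002 -1.   ] F [-4.2 -2.9  2.8] M [-0.47  0.65 -0.01] w -0.001 q [-0.35  0.72  1.74  0.    0.68 -0.51]
[-152.94345014   46.76426068]
```

```bash
for i in 1 2; do python3 -m jog '{"translation": [[0.001,0,0],[0.001,0,0]], "delta_rot": [[0,0,0],[0,0,0]], "grip": [1,1]}' 40 >/dev/null
python3 - <<'E'
from h import *
st();f=inv(pose()[1]);print(f)
c=cap("side");save(c,"s19",(300,200,400,330),5)
E
done
```

```text
t 18.75 p [ 621.7 -190.2   25.9] xhead 9.18 ydir [-0.001  0.003 -1.   ] F [-5.8 -2.8  3. ] M [-0.53  0.91  0.01] w 0.001 q [-0.34  0.73  1.74  0.    0.68 -0.51]
[-152.90448863   46.36874607]
t 19.0 p [ 621.9 -190.2   25.8] xhead 9.18 ydir [-0.003  0.003 -1.   ] F [-7.3 -3.4  4.3] M [-0.53  1.09 -0.01] w -0.003 q [-0.34  0.73  1.74  0.    0.68 -0.51]
[-152.93627127   46.14348699]
```

View pics/s19.png

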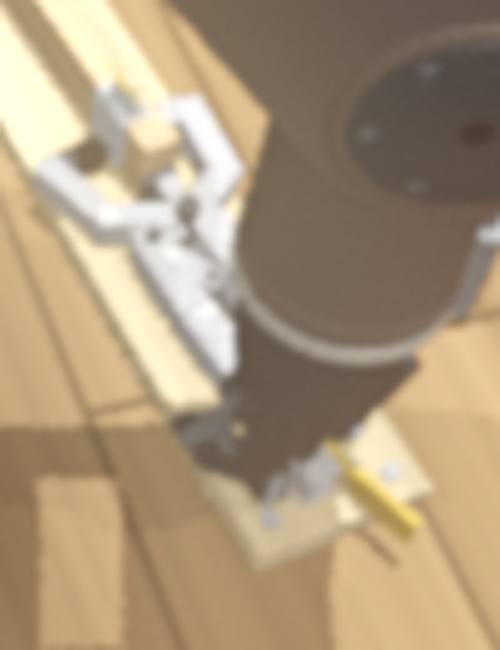

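```bash
for i in 1 2; do python3 -m jog '{"translation": [[0.001,0,0],[0.0015,0,0]], "delta_rot": [[0,0,0],[0,0,0]], "grip": [1,1]}' 40 >/dev/null
python3 - <<'E'
from h import *
st();f=inv(pose()[1]);print(f)
E
done
```

```text
t 19.25 p [ 622.4 -190.1   25.8] xhead 9.18 ydir [-0.004  0.003 -1.   ] F [-9.1 -4.8  5.7] M [-0.77  1.42  0.02] w 0.003 q [-0.34  0.73  1.73  0.    0.69 -0.51]
[-152.92855952   45.60864132]
t 19.45 p [ 622.7 -190.1   25.8] xhead 9.18 ydir [-0.006  0.003 -1.   ] F [-10.7  -5.9   6.2] M [-0.85  1.6  -0.01] w -0.002 q [-0.34  0.73  1.73  0.    0.69 -0.5 ]
[-152.96219648   45.31399857]
```

```bash
python3 - <<'E'
from h import *
c=cap("side")
im=cv2.cvtColor(c["img"],cv2.COLOR_RGB2BGR)[205:260,305:355]
im=cv2.resize(im,None,fx=10,fy=10,interpolation=cv2.INTER_CUBIC)
def L(pts,col):
    q=np.array([(proj(c,X)-(305,205)+.5)*10 for X in pts]).round().astype(int);cv2.polylines(im,[q],False,col,1)
for d,col in((19,(0,0,255)),(14,(255,0,0))):
    L([W(68-15,-1.5+d,18+40),W(68+15,-1.5+d,18+40),W(68+15,-1.5+d,18+4),W(68-15,-1.5+d,18+4),W(68-15,-1.5+d,58)],col)
L([W(33,-12.5,18),W(33,9.5,18),W(33,9.5,63),W(33,-12.5,63),W(33,-12.5,18)],(0,255,0))
L([W(33,9.5,63),W(120,9.5,63)],(0,255,0))
cv2.imwrite("pics/s20.png",im)
E
```

```text
(no output)
```

View pics/s20.png

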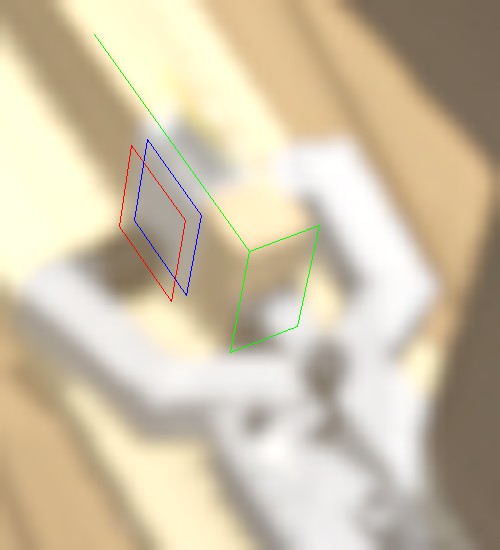

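```bash
python3 - <<'E'
from h import *
import pickle
c=cap("side"); c4=pickle.load(open("c4.pkl","rb"))[0];pickle.dump(c,open("c6.pkl","wb"))
f=lambda c:cv2.resize(cv2.cvtColor(c["img"],cv2.COLOR_RGB2BGR)[205:260,305:345],None,fx=10,fy=10,interpolation=cv2.INTER_NEAREST)
im=np.hstack([f(c4),f(c)])
cv2.imwrite("pics/cmp.png",im)
E
```

```text
(no output)
```

View pics/cmp.png

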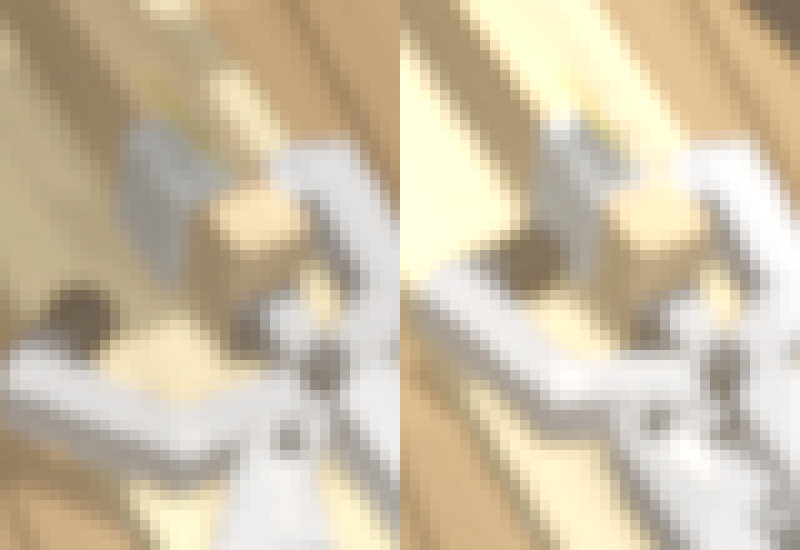

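```bash
for i in 1 2; do python3 -m jog '{"translation": [[0.001,0,0],[0.002,0,0]], "delta_rot": [[0,0,0],[0,0,0]], "grip": [1,1]}' 40 >/dev/null
python3 - <<'E'
from h import *
st();f=inv(pose()[1]);print(f)
E
done
```

```text
t 19.75 p [ 623.3 -189.9   25.7] xhead 9.19 ydir [-0.009  0.003 -1.   ] F [-12.7  -7.9   7.5] M [-1.07  2.01  0.01] w -0.001 q [-0.34  0.73  1.73 -0.    0.69 -0.5 ]
[-152.94256406   44.78546883]
t 19.95 p [ 623.6 -189.9   25.7] xhead 9.2 ydir [-0.012  0.003 -1.   ] F [-14.6  -7.    9.5] M [-1.15  2.25  0.03] w 0.002 q [-0.34  0.73  1.72 -0.    0.7  -0.5 ]
[-152.95909697   44.48028181]
```

```bash
python3 - <<'E'
from h import *
f=inv(pose()[1]);print(goto(W(f[0],f[1]+30,26),9.24))
E
python3 -m jog '{"translation": [[-0.01,0,0],[-0.03,0,0],[-0.03,0,0]], "delta_rot": [[0,0,0.5],[0,0,0.7],[0,0,0.7]], "grip": [1,1,1]}' 40
python3 - <<'E'
from h import *
import pickle
st()
c=cap("side");pickle.dump(c,open("c7.pkl","wb"));save(c,"s21",(300,200,400,330),5)
print(goto((430,-300,120),9.24))
E
```

```text
(array([-0.03,  0.  , -0.  ]), array([-0.29, -0.04, -0.63]))
time_s: 20.25
position: [591.8, -194.6, 25.8]
ee_rot: [0.706, -0.703, -0.047, 0.066]
wrist_force: [-0.7, 1.1, 1.1]
width: 0.002
t 20.25 p [ 591.8 -194.6   25.8] xhead 9.17 ydir [-0.026  0.002 -1.   ] F [-0.7  1.1  1.1] M [ 0.04  0.   -0.  ] w 0.002 q [-0.36  0.71  1.78 -0.01  0.68 -0.51]
(array([-0.1801, -0.0901, -0.0774]), array([-0.31, -0.08, -1.36]))
```

View pics/s21.png

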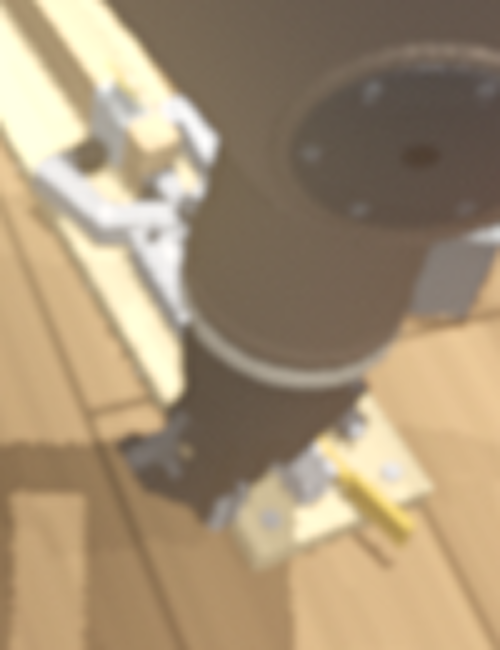

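```bash
python3 -m jog '{"translation": [[-0.03,-0.03,-0.01],[-0.07,-0.06,-0.03],[-0.11,-0.09,-0.06],[-0.15,-0.10,-0.10],[-0.19,-0.10,-0.14],[-0.23,-0.10,-0.18],[-0.25,-0.10,-0.20],[-0.25,-0.10,-0.20]], "delta_rot": [[0,0,-1.4],[0,0,-1.4],[0,0,-1.4],[0,0,-1.4],[0,0,-1.4],[0,0,-1.4],[0,0,-1.4],[0,0,-1.4]], "grip": [1,1,1,1,1,1,1,1]}' 40
python3 - <<'E'
from h import *
import pickle
st()
cs=cap("side");ct=cap("top");pickle.dump((cs,ct),open("c8.pkl","wb"))
save(cs,"s22",(290,190,400,330),4.2);save(ct,"t22",(210,130,410,240),4)
E
```

```text
time_s: 21.1
position: [378.8, -436.5, 131.5]
ee_rot: [0.706, -0.704, -0.056, 0.055]
wrist_force: [0.6, 0.3, 0.0]
width: -0.003
t 21.1 p [ 378.8 -436.5  131.5] xhead 8.97 ydir [ 0.001  0.003 -1.   ] F [0.6 0.3 0. ] M [-0.05 -0.02 -0.01] w -0.003 q [-0.91  0.5   1.86  0.    0.79 -1.07]
```

View pics/s22.png

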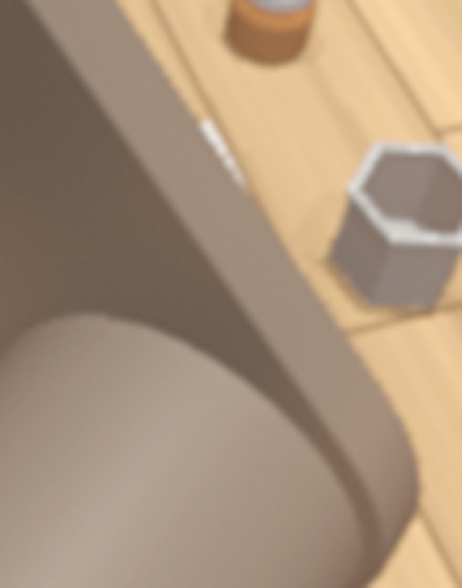

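View pics/t22.png

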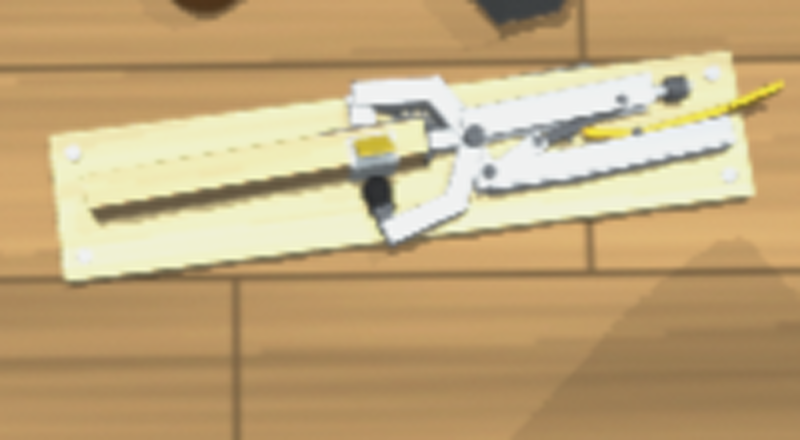

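```bash
python3 - <<'E'
from h import *
import pickle
cs,c=pickle.load(open("c8.pkl","rb"))
def view(box,s,name,draw=True):
    im=cv2.cvtColor(c["img"],cv2.COLOR_RGB2BGR)[box[1]:box[3],box[0]:box[2]]
    im=cv2.resize(im,None,fx=s,fy=s,interpolation=cv2.INTER_CUBIC)
    def L(pts,col):
        q=np.array([(proj(c,X)-(box[0],box[1])+.5)*s for X in pts]).round().astype(int);cv2.polylines(im,[q],False,col,1)
    if draw:
        L([W(-111,38,41),W(-166,37,41),W(-166,19,41)],(0,0,255))
        L([W(-168,12,41),W(-205,4,41)],(255,0,0))
        L([W(33,-12.5,63),W(33,9.5,63),W(253,9.5,63),W(253,-12.5,63),W(33,-12.5,63)],(0,255,0))
        L([W(53,12.5,58),W(83,12.5,58)],(255,0,255)); L([W(53,17.5,58),W(83,17.5,58)],(255,255,0))
        L([W(-122,-23,41),W(-122,-3,41),W(0,-3,41)],(0,128,255))
    cv2.imwrite(f"pics/{name}.png",im)
view((340,140,410,185),10,"t23");view((290,145,335,195),12,"t24");view((290,145,335,195),12,"t25",False)
E
```

```text
(no output)
```

View pics/t23.png

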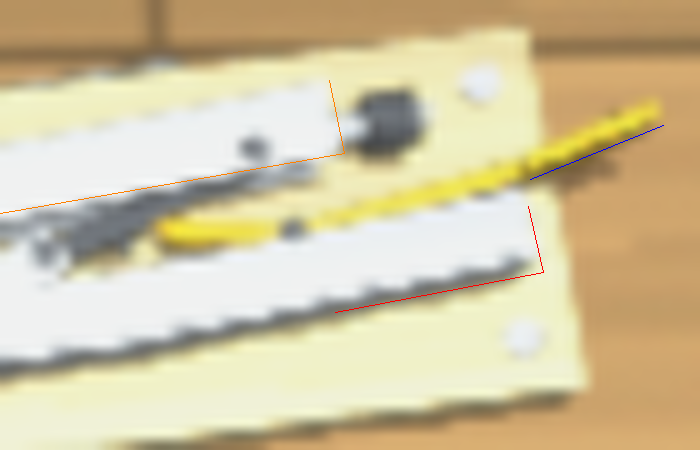

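View pics/t24.png

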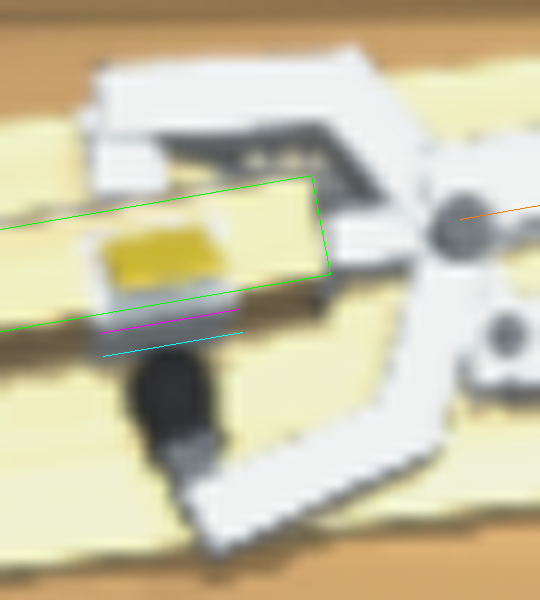

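View pics/t25.png

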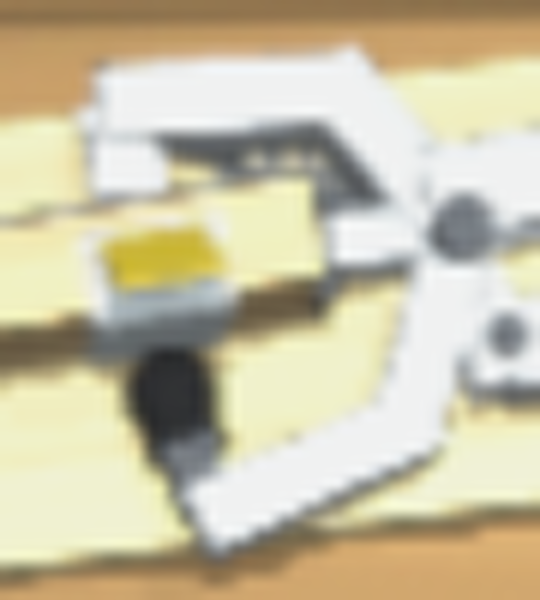

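```bash
python3 - <<'E'
from h import *
import pickle
cs,c=pickle.load(open("c8.pkl","rb"))
for q in [(655,103),(600,130),(530,170)]:
    X=px2z(c,(q[0]/10+340-.5,q[1]/10+140-.5),42);print(X.round(1),inv(X).round(1))
for z in(110,26):
    X=W(-195,-27,z);print(X.round(1),goto(X,9.24))
E
```

```text
[ 677.6 -232.7   42. ] [-203.9   -2. ]
[ 670.5 -218.    42. ] [-188.3    2.6]
[ 660.  -199.4   42. ] [-168.1   10. ]
[ 700.9 -219.9  110. ] (array([0.3501, 0.0223, 0.1612]), array([-0.25, -0.25,  0.08]))
[ 700.9 -219.9   26. ] (array([0.35  , 0.1063, 0.1608]), array([-0.25, -0.25,  0.08]))
```

```bash
python3 -m jog '{"translation": [[0.045,0,0.02],[0.09,0,0.041],[0.135,0,0.062],[0.18,0.005,0.083],[0.225,0.01,0.104],[0.27,0.015,0.125],[0.315,0.02,0.145],[0.35,0.022,0.161],[0.35,0.022,0.161],[0.35,0.05,0.161],[0.35,0.08,0.161],[0.35,0.104,0.161],[0.35,0.105,0.161],[0.35,0.105,0.161]], "delta_rot": [[0,-0.2,0],[0,-0.2,0],[0,-0.2,0],[0,-0.2,0],[0,-0.2,0],[0,-0.2,0],[0,-0.2,0],[0,-0.2,0],[0,-0.2,0],[0,-0.2,0],[0,-0.2,0],[0,-0.2,0],[0,-0.2,0],[0,-0.2,0]], "grip": [1,1,1,1,1,1,1,1,1,1,1,1,1,1]}' 40
python3 - <<'E'
from h import *
st();print(inv(pose()[1]))
c=cap("side");save(c,"s26",(300,200,440,340),4.2)
E
```

```text
time_s: 22.6
position: [700.9, -218.5, 27.3]
ee_rot: [0.707, -0.703, -0.057, 0.057]
wrist_force: [0.1, -0.9, 0.8]
width: 0.002
t 22.6 p [ 700.9 -218.5   27.3] xhead 9.24 ydir [-0.     0.005 -1.   ] F [ 0.1 -0.9  0.8] M [-0.05 -0.03 -0.05] w 0.002 q [-0.35  0.81  1.52  0.01  0.82 -0.51]
[-193.59663704  -27.23011586]
```

View pics/s26.png

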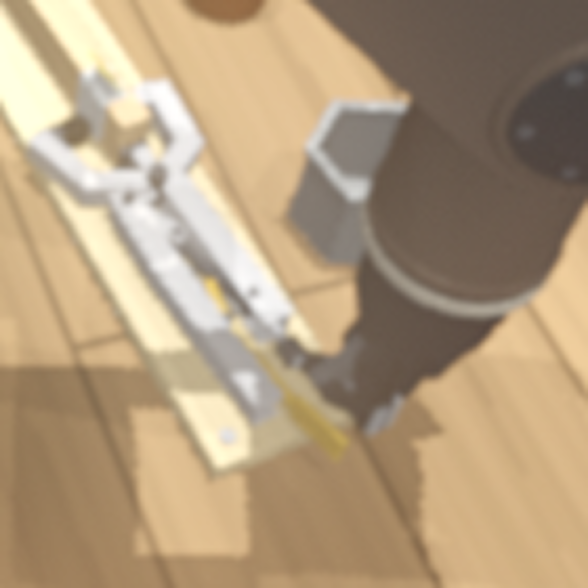

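```bash
python3 -m jog '{"translation": [[-0.004,0.001,-0.001],[-0.008,0.001,-0.002],[-0.012,0.001,-0.002],[-0.015,0.001,-0.002]], "delta_rot": [[0,0,0],[0,0,0],[0,0,0],[0,0,0]], "grip": [1,1,1,1]}' 40 >/dev/null
python3 - <<'E'
from h import *
st();print(inv(pose()[1]))
E
python3 -m jog '{"translation": [[-0.003,0,0],[-0.005,0,0]], "delta_rot": [[0,0,0],[0,0,0]], "grip": [1,1]}' 40 >/dev/null
python3 - <<'E'
from h import *
st();print(inv(pose()[1]))
E
```

```text
t 23.05 p [ 686.9 -223.8   27.9] xhead 9.2 ydir [ 0.002  0.004 -1.   ] F [ 1.1 -0.2 -0.2] M [-0.05 -0.13 -0.02] w -0.003 q [-0.36  0.8   1.55  0.01  0.79 -0.52]
[-196.61533826  -12.58359427]
t 23.25 p [ 681.7 -224.9   28.1] xhead 9.2 ydir [ 0.003  0.004 -1.   ] F [ 0.9 -0.   0.3] M [-0.08 -0.22 -0.  ] w -0.001 q [-0.36  0.79  1.56  0.01  0.79 -0.53]
[-196.77961769   -7.31375078]
```

```bash
for i in 1 2 3; do python3 -m jog '{"translation": [[-0.002,0.0005,0],[-0.004,0.0005,0]], "delta_rot": [[0,0,0],[0,0,0]], "grip": [1,1]}' 40 >/dev/null
python3 - <<'E'
from h import *
st();print(inv(pose()[1]))
E
done
```

```text
t 23.45 p [ 677.7 -225.6   27.6] xhead 9.19 ydir [ 0.003  0.004 -1.   ] F [ 1.6 -0.7  0.2] M [-0.02 -0.17  0.04] w -0.001 q [-0.37  0.79  1.57  0.01  0.78 -0.53]
[-196.82166744   -3.19984696]
t 23.65 p [ 673.5 -226.1   26.9] xhead 9.2 ydir [ 0.003  0.004 -1.   ] F [ 1.7 -0.4  0.5] M [-0.03 -0.03 -0.02] w 0.002 q [-0.37  0.78  1.58  0.01  0.77 -0.53]
[-196.71864825    1.0444311 ]
t 23.85 p [ 669.1 -226.7   26.2] xhead 9.19 ydir [ 0.002  0.004 -1.   ] F [ 0.1  0.7 -0.1] M [-0.02 -0.06  0.02] w -0.004 q [-0.37  0.78  1.59  0.01  0.77 -0.54]
[-196.55238283    5.46186894]
```

```bash
python3 - <<'E'
from h import *
c=cap("side");save(c,"s27",(300,200,440,340),4.2)
E
```

```text
(no output)
```

View pics/s27.png

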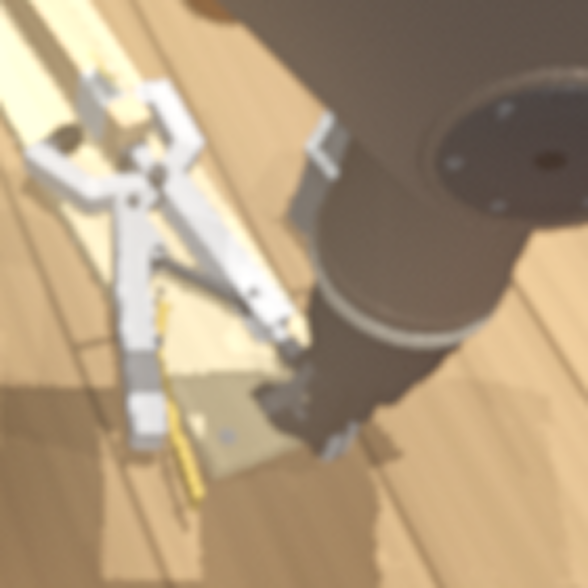

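```bash
python3 -m jog '{"translation": [[0.005,-0.03,0],[0.005,-0.07,0],[0.0,-0.10,-0.02],[-0.04,-0.11,-0.05],[-0.08,-0.11,-0.08],[-0.12,-0.11,-0.11],[-0.16,-0.11,-0.14],[-0.20,-0.11,-0.17],[-0.24,-0.11,-0.19],[-0.28,-0.11,-0.2],[-0.28,-0.11,-0.2]], "delta_rot": [[0,0,0],[0,0,0],[0,0,0],[0,0,0],[0,0,0],[0,0,0],[0,0,0],[0,0,0],[0,0,0],[0,0,0],[0,0,0]], "grip": [1,1,1,1,1,1,1,1,1,1,1]}' 40
python3 - <<'E'
from h import *
import pickle
st()
c=cap("top");pickle.dump(c,open("c9.pkl","wb"))
save(c,"t28",(210,90,410,240),4)
box=(290,145,335,195);s=12
im=cv2.cvtColor(c["img"],cv2.COLOR_RGB2BGR)[box[1]:box[3],box[0]:box[2]]
im=cv2.resize(im,None,fx=s,fy=s,interpolation=cv2.INTER_CUBIC);cv2.imwrite("pics/t29.png",im)
E
```

```text
time_s: 25.0
position: [419.6, -471.1, 134.6]
ee_rot: [0.707, -0.703, -0.056, 0.055]
wrist_force: [-0.4, 1.0, 0.0]
width: 0.001
t 25.0 p [ 419.6 -471.1  134.6] xhead 8.97 ydir [ 0.     0.005 -1.   ] F [-0.4  1.   0. ] M [-0.04 -0.   -0.  ] w 0.001 q [-0.89  0.56  1.73  0.    0.86 -1.05]
```

View pics/t28.png

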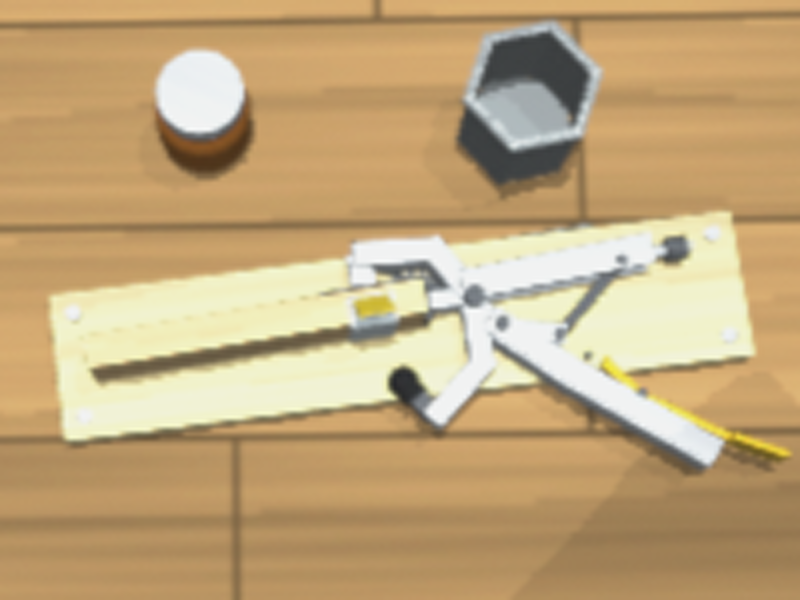

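View pics/t29.png

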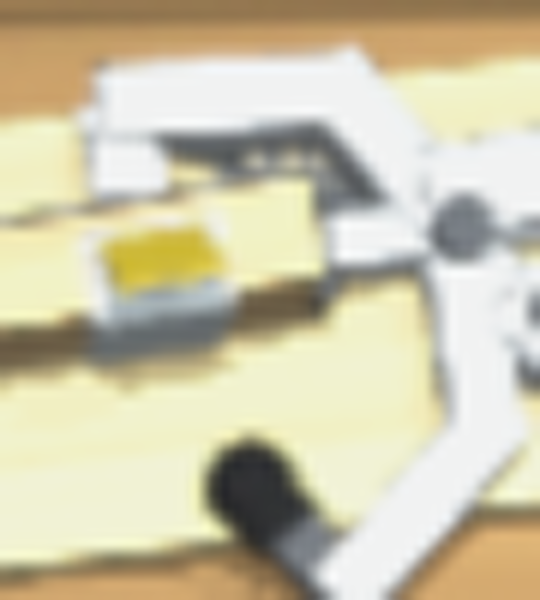

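```bash
python3 - <<'E'
from h import *
import pickle
c0=pickle.load(open("c0.pkl","rb"))[1];c9=pickle.load(open("c9.pkl","rb"))
def prof(c,Cxy,yaw,z,s):
    a=np.radians(yaw);e=np.array([np.cos(a),np.sin(a)]);n=np.array([-e[1],e[0]]);out=[]
    for d in range(-15,31):
        acc=[]
        for k in range(-8,9,2):
            X=np.append(np.array(Cxy)+e*(s+k)+n*d,z);p=proj(c,X).astype(np.float32)
            acc.append(cv2.getRectSubPix(c["img"].astype(np.float32),(1,1),(float(p[0]),float(p[1])))[0,0])
        out.append(np.mean(acc,0))
    return np.array(out).round(0).astype(int)
X=W(143,-1.5)
for s in(-75,-50):
  A=prof(c0,(444.2,133.2),96.45,45,s);B=prof(c9,X[:2],99.24,63,s)
  print(s)
  for d in range(-15,31): print(d,A[d+15],B[d+15])
E
```

```text
-75
-15 [152 124  84] [222 222 212]
-14 [156 129  90] [205 204 194]
-13 [165 140 100] [188 186 173]
-12 [181 160 116] [185 179 160]
-11 [202 185 137] [194 185 157]
-10 [218 206 153] [212 201 164]
-9 [225 217 161] [228 218 175]
-8 [228 222 166] [237 228 185]
-7 [229 226 170] [236 229 189]
-6 [229 228 175] [233 226 183]
-5 [229 229 179] [226 218 158]
-4 [228 228 182] [219 206 124]
-3 [226 226 185] [212 196  94]
-2 [223 221 184] [208 190  75]
-1 [217 213 172] [206 187  64]
0 [207 199 142] [205 185  58]
1 [196 183 108] [205 185  57]
2 [188 172  81] [205 186  58]
3 [184 167  64] [206 187  61]
4 [182 165  54] [207 189  69]
5 [182 164  51] [207 191  81]
6 [182 163  50] [204 191  99]
7 [182 163  50] [195 188 121]
8 [182 163  50] [184 183 143]
9 [182 164  50] [175 180 162]
10 [182 164  50] [172 181 176]
11 [182 164  51] [170 180 181]
12 [183 165  53] [164 175 178]
13 [184 167  58] [153 164 167]
14 [185 169  68] [137 146 149]
15 [185 171  81] [121 129 132]
16 [178 169  97] [109 116 119]
17 [164 159 111] [104 110 113]
18 [143 140 113] [102 108 109]
19 [126 121 102] [104 109 108]
20 [118 107  88
[... 1051 characters left out ...]
 165] [237 237 190]
9 [202 197 151] [229 227 180]
10 [173 165 126] [207 202 158]
11 [144 133 102] [176 167 129]
12 [130 116  88] [146 137 105]
13 [130 111  83] [126 115  89]
14 [134 111  82] [113 102  79]
15 [145 119  86] [108  96  75]
16 [158 129  91] [107  96  75]
17 [165 134  93] [110  99  77]
18 [165 134  92] [116 105  82]
19 [166 133  91] [125 115  90]
20 [165 132  89] [141 131 101]
21 [164 131  88] [163 152 116]
22 [162 130  87] [184 174 132]
23 [160 128  85] [205 196 150]
24 [159 127  84] [222 216 167]
25 [158 126  84] [233 228 180]
26 [157 126  83] [238 234 187]
27 [157 125  84] [240 238 192]
28 [158 126  84] [241 239 193]
29 [160 127  85] [241 239 194]
30 [161 128  86] [241 239 194]
```

```bash
python3 -m jog '{"translation": [[0.02,-0.03,0.04],[0.04,-0.06,0.085],[0.065,-0.09,0.13],[0.085,-0.105,0.175],[0.105,-0.105,0.22],[0.13,-0.105,0.265],[0.15,-0.105,0.31],[0.17,-0.105,0.355],[0.19,-0.105,0.4],[0.21,-0.105,0.445],[0.207,-0.105,0.49],[0.204,-0.105,0.535],[0.2,-0.105,0.58],[0.196,-0.105,0.625],[0.193,-0.105,0.67],[0.19,-0.105,0.715],[0.186,-0.105,0.76],[0.184,-0.105,0.782]], "delta_rot": [[0,0,0],[0,0,0],[0,0,0],[0,0,0],[0,0,0],[0,0,0],[0,0,0],[0,0,0],[0,0,0],[0,0,0],[0,0,0],[0,0,0],[0,0,0],[0,0,0],[0,0,0],[0,0,0],[0,0,0],[0,0,0]], "grip": [1,1,1,1,1,1,1,1,1,1,1,1,1,1,1,1,1,1]}' 40
python3 - <<'E'
from h import *
import pickle
st()
cs=cap("side");pickle.dump(cs,open("c10.pkl","wb"))
save(cs,"s30",(230,130,390,310),3.3)
f=lambda c:cv2.resize(cv2.cvtColor(c["img"],cv2.COLOR_RGB2BGR)[205:260,305:345],None,fx=10,fy=10,interpolation=cv2.INTER_NEAREST)
c4=pickle.load(open("c4.pkl","rb"))[0]
cv2.imwrite("pics/cmp2.png",np.hstack([f(c4),f(cs)]))
g=lambda c:cv2.cvtColor(c["img"],cv2.COLOR_RGB2GRAY).astype(np.float32)
a,b=g(c4),g(cs)
def sub(name,x0,y0,x1,y1):
    A=a[y0:y1,x0:x1];B=b[y0:y1,x0:x1]
    G=lambda M:cv2.magnitude(cv2.Sobel(M,cv2.CV_32F,1,0),cv2.Sobel(M,cv2.CV_32F,0,1))
    w=cv2.createHanningWindow((x1-x0,y1-y0),cv2.CV_32F)
    print(name,cv2.phaseCorrelate(G(A),G(B),w))
sub("rail end",320,218,338,236);sub("fixed jaw",328,214,352,246)
E
```

```text
time_s: 26.85
position: [479.5, 334.4, 243.7]
ee_rot: [0.707, -0.703, -0.057, 0.056]
wrist_force: [0.2, -0.1, -0.6]
width: -0.002
t 26.85 p [479.5 334.4 243.7] xhead 9.16 ydir [ 0.001  0.006 -1.   ] F [ 0.2 -0.1 -0.6] M [-0.01  0.   -0.03] w -0.002 q [0.55 0.37 1.74 0.   1.02 0.39]
rail end ((-0.43229335037143635, -0.044407010370003164), 1.0616829343784002)
fixed jaw ((0.11299511858133116, -0.025895024913488385), 0.8527639247477055)
```

View pics/cmp2.png

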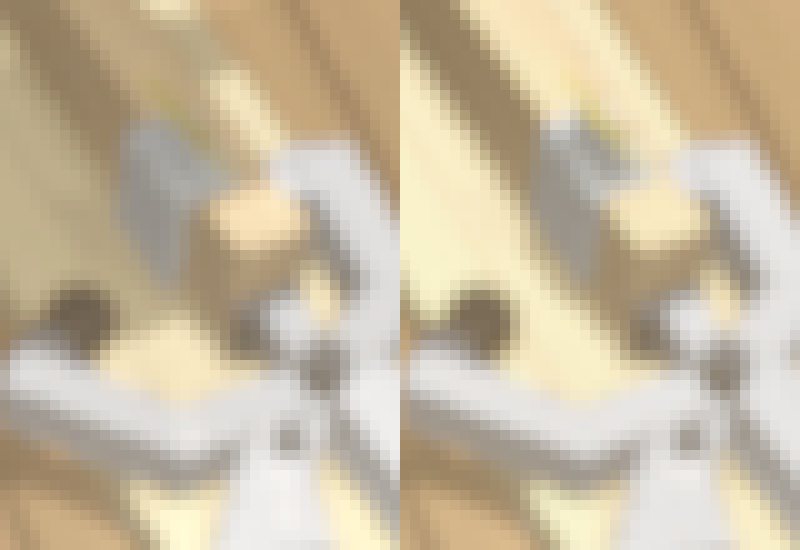

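View pics/s30.png

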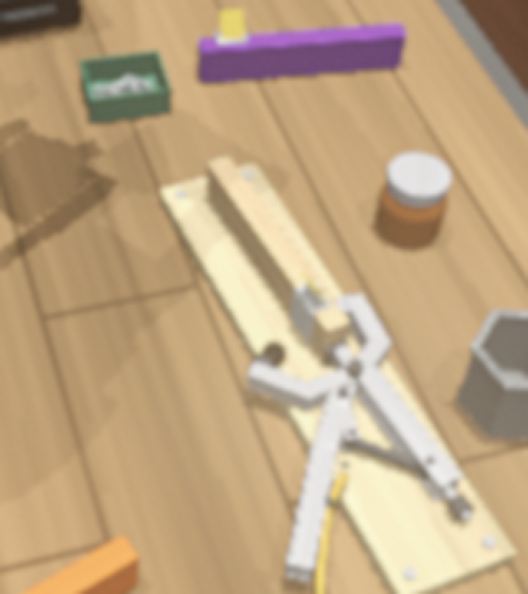

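```bash
python3 - <<'E'
from h import *
print(bot.finish_job()); print(bot.get_obs()["time_s"])
E
```

```text
the job is handed in; nothing more can be done
None
the job is handed in; nothing more can be done
```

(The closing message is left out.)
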